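# Make up the field kit and the bench kit

### The job

Make up two kits from the stock on the bench: the field kit is the green circuit board and the orange battery pack, both in the blue tray; the bench kit is the blue relay board and the white power adapter in the yellow tray, with its red multimeter on the sloped stand, face up, screen end uppermost and settled against the bottom lip. Lay the tray items right way up and flat on the tray floor, not on one another, and leave the spent grey battery pack where it is.

Things in the scene. Friction and masses are not known exactly. Their poses are not given: they have to be found in the camera images.
- controller_board: green circuit board with a silver metal can, on a black plastic carrier 76 long (x) x 46 wide (y) x 12 high; components rise to 20 mm, set in from the edges; grip it by the carrier's long sides (46 mm apart). About 0.07 kg. Origin: centre of the underside; z up, x along the long side. Loose, lying flat.
- relay_board: blue circuit board with three white relays in a row, on a black plastic carrier 76 long (x) x 46 wide (y) x 12 high; components rise to 22 mm, set in from the edges; grip it by the carrier's long sides (46 mm apart). About 0.07 kg. Origin: centre of the underside; z up, x along the long side. Loose, lying flat.
- battery_pack: orange battery pack, a rounded box 70 long (x) x 42 wide (y) x 22 high with a black band and white connector (to 3 mm past the box) at its +x end, about 0.13 kg. Origin: centre of the underside; z up, x along the long side. Loose, lying flat.
- spent_pack: grey battery pack, a rounded box 70 long (x) x 42 wide (y) x 22 high with a black band and white connector (to 3 mm past the box) at its +x end, about 0.13 kg. Origin: centre of the underside; z up, x along the long side. Loose, lying flat. Spent: it stays where it is.
- power_adapter: white plug-in power adapter, a box 60 long (x) x 44 wide (y) x 30 high, with two brass pins sticking 15 mm out of its +x end at mid height, about 0.12 kg. Origin: centre of the underside of the box; z up, x towards the pins. Loose, lying flat.
- multimeter: multimeter, red case 110 long (x) x 60 wide (y) x 24 thick, with a black face, pale screen near its +x end, round grey dial rising to about 30 mm (seen only), about 0.2 kg. Origin: centre of the underside; x towards the screen end, z out of the face. Loose, lying on its back.
- blue_tray: blue open tray, fixed to the bench, outside 122 (x) x 190 (y) x 28 high, walls and floor 4 thick (inner floor 114 x 182, 4 above the bench), no dividers; two items fit side by side along y, long sides along the tray's y. Origin: centre of the underside; x is the short side, pointing roughly away from the robot, z up.
- yellow_tray: yellow open tray, fixed to the bench, outside 122 (x) x 190 (y) x 28 high, walls and floor 4 thick (inner floor 114 x 182, 4 above the bench), no dividers; two items fit side by side along y, long sides along the tray's y. Origin: centre of the underside; x is the short side, pointing roughly away from the robot, z up.
- stand: fixed stand: slippery polished aluminium plate 80 wide (y), 105 up the slope, 23 deg (0.40 rad), rising to +x (away from robot); black lip at its low end, 16 proud of it; released, the meter slides to the lip. Corner of plate and lip: x -50, z 18; top edge: x 47, z 59; base 120 x 90. Settled meter's origin: x 0.7, y 0, z 39.4, its x up the slope. Origin: centre of base underside; z up.
Not all that is in view belongs to the job. Leave any pink look-alike of the battery_pack alone.

How it is judged (in metres and radians):
At the end, for the whole second after the job is handed in: Tray items in their trays, origin within 50 mm (x) and 80 mm (y) of centre, less than 10 mm up, flat to 0.12 rad. Meter on stand, screen up, within 8 mm in x and z, 15 mm in y, of the settled place, slope to 0.12 rad, square to 0.2 rad. Grey pack within 30 mm of its start. All at rest (x of controller_board in the frame of blue_tray between -0.05 and 0.05 m and y of controller_board in the frame of blue_tray between -0.08 and 0.08 m and z of controller_board in the frame of blue_tray between -0.002 and 0.01 m and angle between each of controller_board, battery_pack, relay_board, power_adapter's own z axis and vertical below 0.12 rad and linear speed of each of controller_board, battery_pack, relay_board, power_adapter, multimeter below 0.02 m/s and x of battery_pack in the frame of blue_tray between -0.05 and 0.05 m and y of battery_pack in the frame of blue_tray between -0.08 and 0.08 m and z of battery_pack in the frame of blue_tray between -0.002 and 0.01 m and x of relay_board in the frame of yellow_tray between -0.05 and 0.05 m and y of relay_board in the frame of yellow_tray between -0.08 and 0.08 m and z of relay_board in the frame of yellow_tray between -0.002 and 0.01 m and x of power_adapter in the frame of yellow_tray between -0.05 and 0.05 m and y of power_adapter in the frame of yellow_tray between -0.08 and 0.08 m and z of power_adapter in the frame of yellow_tray between -0.002 and 0.01 m and x of multimeter in the frame of stand between -0.0073 and 0.0087 m and y of multimeter in the frame of stand between -0.015 and 0.015 m and z of multimeter in the frame of stand between 0.0314 and 0.0474 m and angle between multimeter's own z axis and vertical between 0.28 and 0.52 rad and angle between multimeter's own x axis and vertical between 1.0508 and 1.2908 rad and angle between the y axis of multimeter and the y axis of stand, either way round below 0.2 rad and distance of spent_pack from where it was at the start of the episode below 0.03 m); the robot touches nothing.
It fails at once if the grey spent pack is moved more than 30 mm (distance of spent_pack from where it was at the start of the episode above 0.03 m).
It also fails if it takes over 120 s, if anything falls off the work surface, if the arm or the gripper's body presses on something with over 40 N, if the wrist force passes 120 N, or if a joint passes its speed limit or range.

### The arm

A 6-joint arm with a two-finger parallel gripper is mounted at the origin on the work surface. World frame = base frame: x ahead of the robot, y to its left, z up, the work surface at z = 0. Lengths are in m, angles in degrees, forces in N, time in s.
With the tool pointing down it reaches from about 0.4 to 0.825 m from the base axis. Payload 7 kg.
Tool frame: the origin (TCP) lies midway between the tips of the shut fingers; the grasp point (between the pads) lies 19 mm behind it; z points along the fingers, y is the line along which they close (so a half turn about z gives the same grasp; the last joint's range is limited). The gripper opens to 88 mm and grips with 3 to 60 N. Pads are 19 mm wide; open, the fingers measure 130 mm over their backs; the gripper's body (78 mm by 193 mm) begins 47 mm behind the grasp point.
Start: joints at [-55.285, 20.546, 0.682, 0, -70.136, -16.507], TCP at [0.211, -0.641, 0.227] pointing down, gripper open.
Joint ranges: [-176.03, 176.03], [-82.01, 121.73], [-58.28, 71.71], [-173.87, 95.51], [-174.79, -0.11], [-173.66, 173.66]. Speed limits (degrees/s): [136.94, 136.94, 172.46, 180, 180, 180].

### API

Orientations are given as [roll, pitch, yaw] about the fixed x, y, z axes, in that order (R = Rz(yaw) Ry(pitch) Rx(roll)).
In Python, from plant import ctrl gives the robot as it stands. The module is installed in compiled form; this text tells all that it offers.
- The arm moves only by the tool play_rows, never from a script. Its argument "commands" is a list that holds one entry, the list of rows, each a list of 7 numbers: the turn, a rotation vector about the tool's x, y, z in rad, then the shift along the tool's x, y, z in cm, then the finger opening in cm, from 0 to 8.76. In form: [[[ax, ay, az, x, y, z, grip], ...]]. A call has 1 to 8 rows; each row is the pose to reach, as a shift and turn from the pose commanded when the call began, along the tool's axes at that moment; what a row does not reach only later rows make up. A row lasts 1/12 s, in which the tool goes at most 41.7 mm and 7.16 degrees, less where a joint would pass 70% of its speed; a pose out of reach is approached as far as the arm can. A call with a gripper value outside its range is refused whole. The fingers move at their own pace and stop on an object; the grip force is fixed at half the most. Time passes only in rows, so rows that repeat a pose let the fingers close. It gives the time, the measured TCP pose, the force, the opening and the grip force at its end, in the units of the state.
- ctrl.get_obs(): the state, without advancing time (a new reading comes with each control period).
- ctrl.snapshot(name): name is "side" or "top" or "wrist"; returns a dict with "color" (420x560x3 uint8, red, green, blue), "camera_matrix" (3x3 intrinsics, pixels), "k1" (the pictures are not rectified: a ray, as slopes to the right and down, at radius r is drawn at 1 + k1 r^2 times it, then the intrinsics apply), "origin" and "rotation" of the camera in the world; the wrist camera has in their place "hand_eye" (4x4, takes a point from camera to tool coordinates, whose origin is the TCP and whose axes are the flange's). Camera axes: x right, y down, z forward; pixel columns grow to the right and rows downward; lengths in m; the calibration is good to about 2 mm. A picture is of the moment at which its call begins: read the wrist's pose just before it. There is no depth.
- ctrl.close_job(): hands the job in; it is judged then, once.
Trained networks look in a picture, given as the dict that the camera call returned (one of the last four; its "shot" number tells which), for a name from the list of things; names that differ only in an ending like _2 or _b are one class to them, and where a whole thing is asked for, a point or a joint stands for the part that bears it (a point fixed in the world has none). Each returns a list of dicts, best first, with "conf" (0 to 1); they miss things now and then, are a little off and sometimes report something else, mostly with a low value. They report only what shows in the picture. A call takes as long as a camera call. They do not tell look-alikes from the thing itself.
- ctrl.find_in(picture, name): "bbox" ([left, top, width, height] in pixels, round what is visible of it).
The state is a dict: "clock": time; "joint_pos": joint angles; "qvel": joint speeds; "tau": joint torques, N m; "tool_pos": TCP position; "orientation": TCP orientation; "force": force on the tool from outside, world axes, zero at the start; "moment": the same for the moment, N m; "opening": finger opening in m; "gripper_force": force on a finger pad.
Only numpy, scipy, OpenCV 4.12 (cv2) and the standard library are available. Lean on these libraries where they do the work, as an engineer would, in place of code of your own. Each camera call takes 0.05 s, during which the arm holds its last target. There are 200 camera calls.

## Working session

There is one attempt and no reset: what is moved stays moved. The work goes in short steps, Python scripts to look and compute and a tool call to move; the robot and the scene stay as the last step left them, time stands still between calls to the robot, and variables do not carry over. Pictures are saved under pics/ and viewed, at most 17 in all, crops included, and the job is handed in when it is done.

Besides the shell and the picture viewer there is one more tool, called after "Emit:" by a JSON object that holds its "method" and its "body", one argument or row to a line. play_rows: Moves the arm, as the interface text tells. Its arguments: {"type":"object","properties":{"commands":{"type":"array","items":{"type":"array","items":{"type":"array","items":{"type":"number"}}}}},"required":["commands"]}

```bash
mkdir -p pics; cat > h.py <<'E'
import numpy as np, cv2
from plant import ctrl
from scipy.spatial.transform import Rotation as R
def snap(n):
    o=ctrl.get_obs(); s=ctrl.snapshot(n)
    if n=='wrist':
        T=np.eye(4); T[:3,:3]=R.from_euler('xyz',o['orientation'],degrees=True).as_matrix(); T[:3,3]=o['tool_pos']
        M=T@np.array(s['hand_eye']); s['origin']=M[:3,3]; s['rotation']=M[:3,:3]
    return s
def save(s,f): cv2.imwrite('pics/'+f,s['color'][:,:,::-1])
def world(s,uv,z):
    K=np.array(s['camera_matrix'],float); k1=s['k1']
    uv=np.atleast_2d(np.array(uv,float))
    d=cv2.undistortPoints(uv.reshape(-1,1,2),K,np.array([k1,0,0,0,0.])).reshape(-1,2)
    r=np.c_[d,np.ones(len(d))]@np.array(s['rotation']).T
    o=np.array(s['origin']); return o+r*((z-o[2])/r[:,2])[:,None]
def pix(s,P):
    K=np.array(s['camera_matrix'],float); c=(np.atleast_2d(P)-np.array(s['origin']))@np.array(s['rotation'])
    a=c[:,:2]/c[:,2:]; a=a*(1+s['k1']*(a**2).sum(1))[:,None]
    return a*[K[0,0],K[1,1]]+[K[0,2],K[1,2]]
E
python3 - <<'E'
from h import *
o=ctrl.get_obs(); print({k:np.round(v,3) for k,v in o.items()})
for n in ['top','side']:
    s=snap(n); save(s,n+'0.png'); print(n,np.round(s['origin'],3),np.round(s['rotation'],3).tolist(),s['k1'],s['camera_matrix'][0])
    for t in ['controller_board','relay_board','battery_pack','spent_pack','power_adapter','multimeter','blue_tray','yellow_tray','stand']:
        print(t,[(np.round(d['bbox']).tolist(),round(d['conf'],2)) for d in ctrl.find_in(s,t)][:3])
E
```

```text
{'clock': np.float64(0.0), 'joint_pos': array([-5.5285e+01,  2.0593e+01,  6.3300e-01, -2.2000e-02, -7.0136e+01,
       -1.6505e+01]), 'qvel': array([ 0.111,  0.12 , -0.087,  0.03 , -0.033,  0.149]), 'tau': array([-1.0000e-03, -5.8271e+01,  2.9307e+01,  6.9970e+00,  7.0000e-03,
       -0.0000e+00]), 'tool_pos': array([ 0.211, -0.641,  0.226]), 'orientation': array([ 1.79903e+02, -8.00000e-03, -1.61798e+02]), 'force': array([-0.454, -0.899, -0.069]), 'moment': array([-0.017, -0.02 ,  0.019]), 'gripper_force': np.float64(0.0), 'opening': np.float64(0.087)}
top [0.427 0.067 0.918] [-176.094, -2.147, -89.587] -0.0985023964543067 [384.72749722   0.         278.22861995]
controller_board [([249.0, 214.0, 22.0, 29.0], 0.88)]
relay_board [([312.0, 204.0, 30.0, 36.0], 0.72)]
battery_pack [([210.0, 261.0, 33.0, 23.0], 0.96), ([108.0, 258.0, 23.0, 29.0], 0.86), ([94.0, 203.0, 33.0, 25.0], 0.74)]
spent_pack [([410.0, 216.0, 27.0, 35.0], 0.57), ([357.0, 202.0, 29.0, 49.0], 0.31), ([310.0, 205.0, 30.0, 35.0], 0.28)]
power_adapter [([140.0, 221.0, 27.0, 29.0], 0.83)]
multimeter [([359.0, 201.0, 26.0
[... 152 characters left out ...]
)]
side [0.228 0.834 0.773] [-131.613, -1.177, -162.063] 0.04220569306229748 [418.07553422   0.         274.70407256]
controller_board [([264.0, 217.0, 31.0, 18.0], 0.88)]
relay_board [([275.0, 183.0, 29.0, 14.0], 0.78)]
battery_pack [([237.0, 248.0, 35.0, 24.0], 0.85), ([194.0, 320.0, 36.0, 36.0], 0.77), ([295.0, 241.0, 24.0, 26.0], 0.75)]
spent_pack [([308.0, 140.0, 22.0, 16.0], 0.77)]
power_adapter [([263.0, 219.0, 34.0, 18.0], 0.75), ([239.0, 290.0, 29.0, 24.0], 0.63)]
multimeter [([285.0, 155.0, 39.0, 23.0], 0.97), ([273.0, 181.0, 30.0, 18.0], 0.31)]
blue_tray [([144.0, 226.0, 85.0, 73.0], 0.76)]
yellow_tray [([227.0, 130.0, 61.0, 41.0], 0.71)]
stand [([205.0, 172.0, 51.0, 39.0], 0.69)]
```

```bash
python3 - <<'E'
s=open('h.py').read()
s=s.replace("    return s\ndef save","    else: s['rotation']=R.from_euler('xyz',s['rotation'],degrees=True).as_matrix()\n    return s\ndef save")
open('h.py','w').write(s)
import cv2
i=cv2.imread('pics/top0.png')
cv2.imwrite('pics/top0c.png',cv2.resize(i[120:300,80:460],(800,379),interpolation=cv2.INTER_CUBIC))
E
python3 - <<'E'
from h import *
s=snap('top')
def b(l,z): print(np.round(world(s,[[l[0]+l[2]/2,l[1]+l[3]/2]],z)[0],3))
for l,z in [([249,214,22,29],.012),([312,204,30,36],.012),([210,261,33,23],.02),([108,258,23,29],.02),([94,203,33,25],.02),([410,216,27,35],.02),([140,221,27,29],.03),([359,201,26,51],.024),([144,133,83,52],.028),([351,132,85,58],.028),([272,133,42,53],.03)]: b(l,z)
E
```

```text
[0.445 0.076 0.012]
[ 0.461 -0.082  0.012]
[0.342 0.153 0.02 ]
[0.339 0.402 0.02 ]
[0.471 0.427 0.02 ]
[ 0.435 -0.315  0.02 ]
[0.426 0.321 0.03 ]
[ 0.451 -0.188  0.024]
[0.605 0.252 0.028]
[ 0.608 -0.241  0.028]
[0.606 0.    0.03 ]
```

View pics/top0c.png

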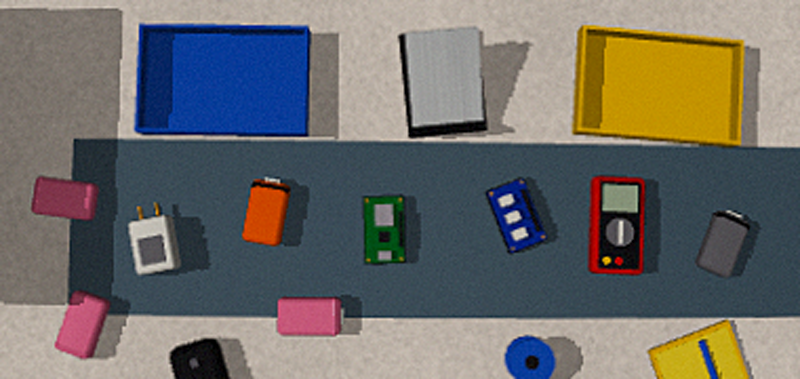

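```bash
cat > seg.py <<'E'
from h import *
s=snap('top'); img=s['color']; hsv=cv2.cvtColor(img,cv2.COLOR_RGB2HSV)
# name: centre guess, z, hsv lo, hi
L={'controller':((.445,.076),.012,(45,90,30),(80,255,255)),'relay':((.461,-.082),.012,(105,120,40),(130,255,255)),
'battery':((.465,.19),.02,(3,150,80),(18,255,255)),'adapter':((.426,.321),.028,(0,0,125),(180,60,255)),
'spent':((.435,-.315),.02,(0,0,70),(180,40,125)),'meter':((.451,-.188),.022,(172,130,60),(180,255,255)),
'blue':((.605,.252),.028,(100,150,40),(130,255,255)),'yellow':((.608,-.241),.028,(18,150,60),(32,255,255)),
'stand':((.606,0),.038,(0,0,135),(180,40,255))}
if __name__=='__main__':
  for n,(c,z,lo,hi) in L.items():
    m=cv2.inRange(hsv,lo,hi)
    u,v=pix(s,[[*c,z]])[0]; r=50 if z==.028 and n!='adapter' else 32
    k=np.zeros_like(m); cv2.rectangle(k,(int(u-r),int(v-r)),(int(u+r),int(v+r)),255,-1); m&=k
    m=cv2.morphologyEx(m,cv2.MORPH_CLOSE,np.ones((3,3)))
    cs,_=cv2.findContours(m,cv2.RETR_EXTERNAL,cv2.CHAIN_APPROX_NONE)
    cc=max(cs,key=cv2.contourArea)
    w=world(s,cc.reshape(-1,2),z)[:,:2].astype(np.float32)
    (x,y),(a,b),t=cv2.minAreaRect(w)
    if a<b: a,b,t=b,a,t+90
    print(n,'ctr',round(x,3),round(y,3),'size',round(a*1000),round(b*1000),'long axis yaw',round((t+90)%180-90,1))
E
python3 seg.py
```

```text
controller ctr 0.445 0.07 size 73 45 long axis yaw 0.6
relay ctr 0.462 -0.078 size 75 47 long axis yaw 22.1
battery ctr 0.462 0.202 size 69 42 long axis yaw -9.6
adapter ctr 0.424 0.327 size 59 42 long axis yaw 11.4
spent ctr 0.428 -0.314 size 60 39 long axis yaw -22.2
meter ctr 0.502 -0.205 size 31 7 long axis yaw 85.9
blue ctr 0.608 0.253 size 192 124 long axis yaw -89.6
yellow ctr 0.609 -0.24 size 197 126 long axis yaw 86.2
stand ctr 0.613 0.0 size 150 145 long axis yaw -89.3
```

```bash
cat > go.py <<'E'
import sys
from h import *
# usage: go.py x y z yaw [pitch]  -> tool-frame shift (cm) and rotvec from present pose ; tilt = rotation about world y
def rel(T,P,eul):
    Rn=R.from_euler('xyz',eul,degrees=True)
    T0,R0=T
    return (R0.inv()*Rn).as_rotvec(), R0.inv().apply(np.array(P)-T0)*100,(np.array(P),Rn)
o=ctrl.get_obs()
E
python3 - <<'E'
from h import *
s=snap('top'); img=s['color']; hsv=cv2.cvtColor(img,cv2.COLOR_RGB2HSV)
m=cv2.inRange(hsv,(170,120,60),(180,255,255))|cv2.inRange(hsv,(0,120,60),(5,255,255))
m[:, :350]=0; m[:,395:]=0; m[:195]=0; m[255:]=0
p=np.argwhere(m)[:,::-1].astype(float)
print(len(p),cv2.minAreaRect(world(s,p,.02)[:,:2].astype(np.float32)))
i=cv2.resize(img[125:195,255:330],(750,700)[:2],interpolation=cv2.INTER_CUBIC)
cv2.imwrite('pics/st.png',cv2.resize(i,(640,597))[:,:,::-1])
E
```

```text
433 ((0.4510459005832672, -0.1890011727809906), (0.06295551359653473, 0.11087822169065475), 89.45286560058594)
```

View pics/st.png

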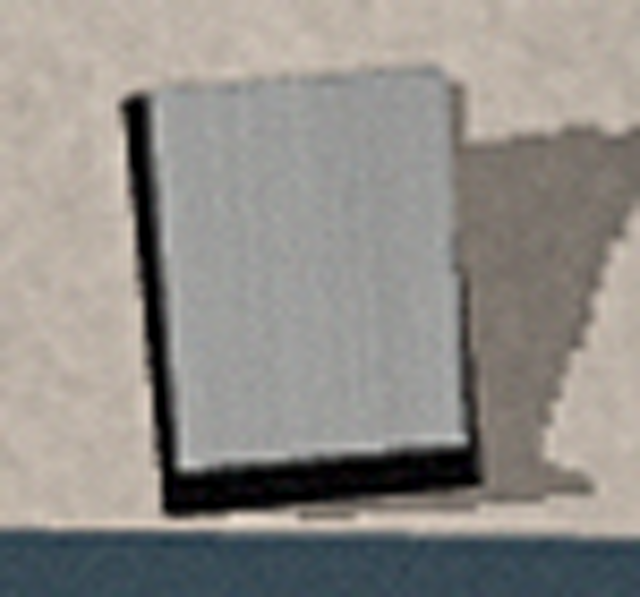

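```bash
cat > go.py <<'E'
from h import *
o=ctrl.get_obs()
def start(): return (np.array(o['tool_pos']),R.from_euler('xyz',o['orientation'],degrees=True))
def plan(wps,cur=None):
    """wps: (x,y,z,yaw[,tilt]) ; tilt: rotation about stand/world axis along y at yaw. prints rows rel to previous waypoint"""
    cur=cur or start()
    for w in wps:
        x,y,z,yaw=w[:4]; Rn=R.from_euler('z',yaw,degrees=True)*R.from_euler('x',180,degrees=True)
        if len(w)>4: Rn=R.from_euler('z',w[5],degrees=True)*R.from_euler('y',w[4],degrees=True)*R.from_euler('z',-w[5],degrees=True)*Rn
        rv=(cur[1].inv()*Rn).as_rotvec(); d=cur[1].inv().apply(np.array([x,y,z])-cur[0])*100
        print(w,'rv',np.round(rv,3),'d',np.round(d,2),'rows',max(np.linalg.norm(d)/4.17,np.degrees(np.linalg.norm(rv))/7.16).round(1))
        cur=(np.array([x,y,z]),Rn)
E
python3 - <<'E'
from h import *
from go import plan
s=snap('top')
uv=np.array([[145,92],[445,68],[468,445],[178,470]])/8.533+[255-.5,125-.5]
for p,z,lx in zip(uv,[.059,.059,.0327,.0327],[.047,.047,-.0562,-.0562]):print(np.round(world(s,[p],z)[0],4))
# meter first
plan([(.451,-.189,.10,180),(.451,-.189,.005,180)])
E
```

```text
[0.6556 0.0519 0.059 ]
[ 0.6637 -0.0285  0.059 ]
[ 0.5657 -0.0377  0.0327]
[0.5578 0.0415 0.0327]
(0.451, -0.189, 0.1, 180) rv [ 0.    -0.     0.318] d [-36.94  35.45  12.66] rows 12.6
(0.451, -0.189, 0.005, 180) rv [0. 0. 0.] d [ 0.  -0.   9.5] rows 2.3
```

```bash
cat > a.py <<'E'
from go import *
c,s=np.cos(np.radians(23)),np.sin(np.radians(23)); cy,sy=np.cos(np.radians(5.7)),np.sin(np.radians(5.7))
S=np.array([.613,.007,.0])+[.0007*cy,.0007*sy,.0394]
u=np.array([c*cy,c*sy,s]); n=np.array([-s*cy,-s*sy,c])
P=S+.008*u+.010*n; Q=P+.06*n+[0,0,.04]; print(P,Q)
plan([(.331,-.415,.16,189),(.451,-.189,.10,180),(.451,-.189,.006,180),(.451,-.189,.156,180),(*Q,185.7,-23,5.7),(*P,185.7,-23,5.7),(*(P+.12*n),185.7,-23,5.7)])
E
python3 a.py
```

```text
[0.61713617 0.00741285 0.0517309 ] [0.59380822 0.00508441 0.14696119]
(0.331, -0.415, 0.16, 189) rv [-0.    -0.     0.161] d [-18.48  17.73   6.66] rows 6.3
(0.451, -0.189, 0.1, 180) rv [ 0.    -0.     0.157] d [-15.39  20.44   6.  ] rows 6.3
(0.451, -0.189, 0.006, 180) rv [0. 0. 0.] d [ 0.  -0.   9.4] rows 2.3
(0.451, -0.189, 0.156, 180) rv [0. 0. 0.] d [  0.   0. -15.] rows 3.6
(np.float64(0.5938082237485722), np.float64(0.005084406065379856), np.float64(0.14696118876958503), 185.7, -23, 5.7) rv [-0.02  -0.401 -0.098] d [-14.28  19.41   0.9 ] rows 5.8
(np.float64(0.6171361748942015), np.float64(0.007412845139296116), np.float64(0.051730897562438594), 185.7, -23, 5.7) rv [0. 0. 0.] d [ 1.56 -0.    9.68] rows 2.4
(np.float64(0.570480272602943), np.float64(0.0027559669914635964), np.float64(0.16219147997673145), 185.7, -23, 5.7) rv [0. 0. 0.] d [ -0.   0. -12.] rows 2.9
```

Emit:
{"method": "play_rows", "body": {
  "commands": [
    [[0,0,0.161,-18.48,17.73,6.66,8.7],[0,0,0.161,-18.48,17.73,6.66,8.7],[0,0,0.161,-18.48,17.73,6.66,8.7],[0,0,0.161,-18.48,17.73,6.66,8.7],[0,0,0.161,-18.48,17.73,6.66,8.7],[0,0,0.161,-18.48,17.73,6.66,8.7],[0,0,0.161,-18.48,17.73,6.66,8.7],[0,0,0.161,-18.48,17.73,6.66,8.7]]
  ]
}}

```text
clock: 1.87
tool_pos: [0.332, -0.4121, 0.1594]
orientation: [179.9, -0.0, -170.8]
force: [-0.6, 0.2, 0.0]
opening: 0.0868
gripper_force: 0.0
```

Emit:
{"method": "play_rows", "body": {
  "commands": [
    [[0,0,0.157,-15.4,20.4,6,8.7],[0,0,0.157,-15.4,20.4,6,8.7],[0,0,0.157,-15.4,20.4,6,8.7],[0,0,0.157,-15.4,20.4,6,8.7],[0,0,0.157,-15.4,20.4,6,8.7],[0,0,0.157,-15.4,20.4,6,8.7],[0,0,0.157,-15.4,20.4,6,8.7],[0,0,0.157,-15.4,20.4,6,8.7]]
  ]
}}

```text
clock: 2.53
tool_pos: [0.453, -0.1872, 0.0995]
orientation: [-180.0, -0.0, -179.8]
force: [-0.4, 0.6, 0.6]
opening: 0.0865
gripper_force: 0.0
```

```bash
python3 - <<'E'
from h import *
s=snap('wrist'); 
from go import plan
o=ctrl.get_obs(); print(np.round(o['tool_pos'],4),o['orientation'])
plan([(.451,-.189,.006,180)])
C=np.array([[x,y,.024] for x,y in [(.506,-.159),(.506,-.219),(.396,-.219),(.396,-.159)]])
im=s['color'].copy(); cv2.polylines(im,[pix(s,C).astype(np.int32)],True,(0,255,0)); cv2.imwrite('pics/w1.png',im[:,:,::-1])
E
```

```text
[ 0.4522 -0.1884  0.0998] [-1.79990496e+02 -1.84243062e-02 -1.79834868e+02]
(0.451, -0.189, 0.006, 180) rv [-0.    -0.     0.003] d [ 0.12 -0.06  9.38] rows 2.2
```

View pics/w1.png

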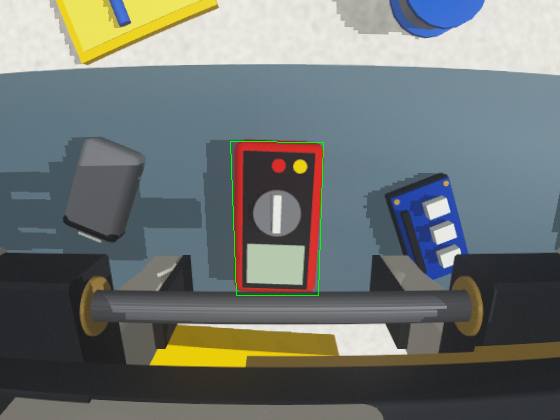

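Emit:
{"method": "play_rows", "body": {
  "commands": [
    [[0,0,0,0.1,-0.1,9.4,8.7],[0,0,0,0.1,-0.1,9.4,8.7],[0,0,0,0.1,-0.1,9.4,8.7],[0,0,0,0.1,-0.1,9.4,8.7],[0,0,0,0.1,-0.1,9.4,5],[0,0,0,0.1,-0.1,9.4,5],[0,0,0,0.1,-0.1,9.4,5],[0,0,0,0.1,-0.1,9.4,5]]
  ]
}}

```text
clock: 3.25
tool_pos: [0.4514, -0.1908, 0.0074]
orientation: [-180.0, 0.2, 180.0]
force: [-0.0, -0.2, -0.9]
opening: 0.066
gripper_force: 0.0
```

Emit:
{"method": "play_rows", "body": {
  "commands": [
    [[0,0,0,0,0,0,5],[0,0,0,0,0,0,5],[0,0,0,0,0,-15,5],[0,0,0,0,0,-15,5],[0,0,0,0,0,-15,5],[0,0,0,0,0,-15,5],[0,0,0,0,0,-15,5],[0,0,0,0,0,-15,5]]
  ]
}}

```text
clock: 3.92
tool_pos: [0.451, -0.1903, 0.1576]
orientation: [180.0, 0.2, 180.0]
force: [-0.4, -0.1, -3.6]
opening: 0.0604
gripper_force: 29.8
```

```bash
sed -i 's/plan(\[.*(\*Q/plan([(*Q/' a.py; python3 a.py; python3 -c "
from go import *
print(o['tool_pos'],o['orientation'],o['opening'],o['gripper_force'])"
```

```text
[0.61713617 0.00741285 0.0517309 ] [0.59380822 0.00508441 0.14696119]
(np.float64(0.5938082237485722), np.float64(0.005084406065379856), np.float64(0.14696118876958503), 185.7, -23, 5.7) rv [-0.02  -0.397 -0.098] d [-14.28  19.54   1.13] rows 5.8
(np.float64(0.6171361748942015), np.float64(0.007412845139296116), np.float64(0.051730897562438594), 185.7, -23, 5.7) rv [0. 0. 0.] d [ 1.56 -0.    9.68] rows 2.4
(np.float64(0.570480272602943), np.float64(0.0027559669914635964), np.float64(0.16219147997673145), 185.7, -23, 5.7) rv [0. 0. 0.] d [ -0.   0. -12.] rows 2.9
[ 0.45095988 -0.19026313  0.15762452] [179.97701757   0.23926998 179.98530738] 0.06036129233524425 29.788029491901398
```

Emit:
{"method": "play_rows", "body": {
  "commands": [
    [[-0.02,-0.4,-0.1,-14.3,19.5,1.1,5],[-0.02,-0.4,-0.1,-14.3,19.5,1.1,5],[-0.02,-0.4,-0.1,-14.3,19.5,1.1,5],[-0.02,-0.4,-0.1,-14.3,19.5,1.1,5],[-0.02,-0.4,-0.1,-14.3,19.5,1.1,5],[-0.02,-0.4,-0.1,-14.3,19.5,1.1,5],[-0.02,-0.4,-0.1,-14.3,19.5,1.1,5],[-0.02,-0.4,-0.1,-14.3,19.5,1.1,5]]
  ]
}}

```text
clock: 4.58
tool_pos: [0.5924, 0.0056, 0.1423]
orientation: [-179.9, 22.7, -174.0]
force: [0.0, -0.1, -3.1]
opening: 0.0601
gripper_force: 29.8
```

```bash
python3 a.py; python3 -c "
from go import *
print(o['tool_pos'],o['orientation'],o['opening'],o['gripper_force'],start()[1].as_matrix()[:,2])
s=snap('side'); cv2.imwrite('pics/s1.png',cv2.resize(s['color'][110:270,150:350],(750,600))[:,:,::-1])"
```

```text
[0.61713617 0.00741285 0.0517309 ] [0.59380822 0.00508441 0.14696119]
(np.float64(0.5938082237485722), np.float64(0.005084406065379856), np.float64(0.14696118876958503), 185.7, -23, 5.7) rv [ 0.    -0.006  0.004] d [-0.3  -0.07 -0.38] rows 0.1
(np.float64(0.6171361748942015), np.float64(0.007412845139296116), np.float64(0.051730897562438594), 185.7, -23, 5.7) rv [0. 0. 0.] d [ 1.56 -0.    9.68] rows 2.4
(np.float64(0.570480272602943), np.float64(0.0027559669914635964), np.float64(0.16219147997673145), 185.7, -23, 5.7) rv [0. 0. 0.] d [ -0.   0. -12.] rows 2.9
[0.59238596 0.00563838 0.14232279] [-179.91339967   22.68039606 -174.03671547] 0.06008810367986925 29.788203835487366 [ 0.3836604   0.0385561  -0.92266902]
```

View pics/s1.png

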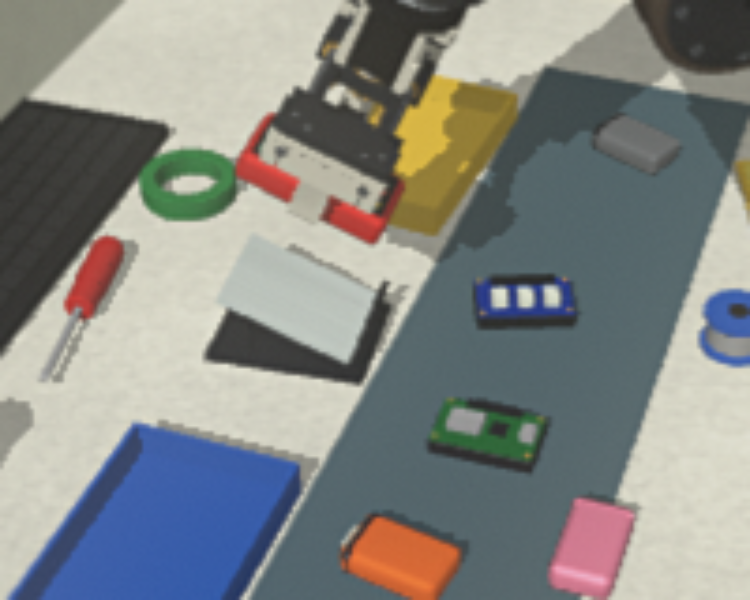

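Emit:
{"method": "play_rows", "body": {
  "commands": [
    [[0,0,0,1.5,0,5,5],[0,0,0,1.5,0,7,5],[0,0,0,1.5,0,9,5],[0,0,0,1.5,0,9.2,5],[0,0,0,1.5,0,9.2,5],[0,0,0,1.5,0,9.2,5]]
  ]
}}

```text
clock: 5.13
tool_pos: [0.6173, 0.0025, 0.0634]
orientation: [179.3, 21.7, -174.3]
force: [0.1, 0.2, -0.9]
opening: 0.0599
gripper_force: 29.8
```

```bash
sed -i 's/plan(\[.*(\*P,/plan([(*P,/' a.py; python3 a.py; python3 -c "
from go import *
print(o['tool_pos'],o['orientation'],o['force'])
s=snap('side'); cv2.imwrite('pics/s2.png',cv2.resize(s['color'][130:230,180:305],(750,600))[:,:,::-1])"
```

```text
[0.61713617 0.00741285 0.0517309 ] [0.59380822 0.00508441 0.14696119]
(np.float64(0.6171361748942015), np.float64(0.007412845139296116), np.float64(0.051730897562438594), 185.7, -23, 5.7) rv [ 0.012 -0.023 -0.   ] d [0.4  0.48 1.1 ] rows 0.3
(np.float64(0.570480272602943), np.float64(0.0027559669914635964), np.float64(0.16219147997673145), 185.7, -23, 5.7) rv [0. 0. 0.] d [ -0.   0. -12.] rows 2.9
[0.61728044 0.00245509 0.06336145] [ 179.2900056    21.68927763 -174.31217932] [ 0.0515618   0.19892998 -0.91288755]
```

View pics/s2.png

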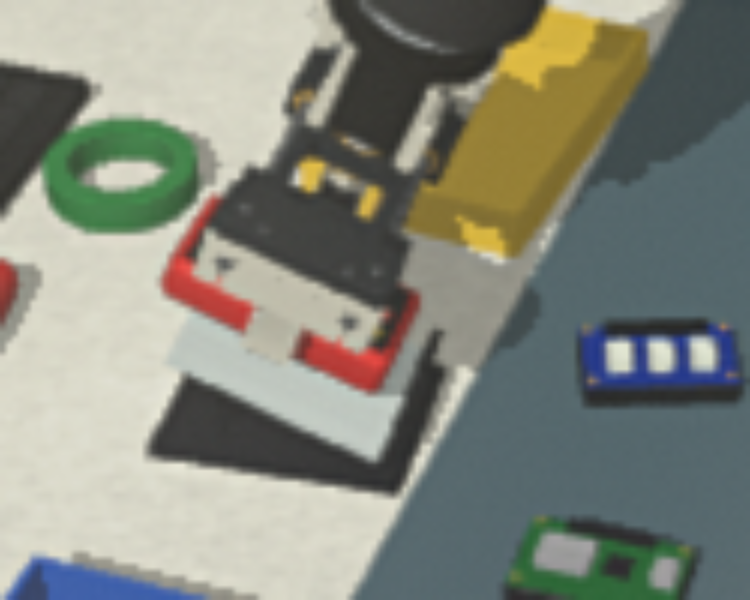

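Emit:
{"method": "play_rows", "body": {
  "commands": [
    [[0,0,0,0,0,0,5],[0,0,0,0,0,0,5],[0,0,0,0,0,0,5]]
  ]
}}

```text
clock: 5.43
tool_pos: [0.6186, 0.0043, 0.0655]
orientation: [179.2, 21.9, -174.2]
force: [-0.2, 1.3, -1.8]
opening: 0.06
gripper_force: 29.8
```

```bash
python3 a.py
```

```text
[0.61713617 0.00741285 0.0517309 ] [0.59380822 0.00508441 0.14696119]
(np.float64(0.6171361748942015), np.float64(0.007412845139296116), np.float64(0.051730897562438594), 185.7, -23, 5.7) rv [ 0.014 -0.019  0.002] d [0.61 0.31 1.24] rows 0.3
(np.float64(0.570480272602943), np.float64(0.0027559669914635964), np.float64(0.16219147997673145), 185.7, -23, 5.7) rv [0. 0. 0.] d [ -0.   0. -12.] rows 2.9
```

```bash
python3 -c "
from go import *
print(np.round(o['joint_pos'],1),np.round(o['qvel'],1),o['force'],o['moment'],np.round(o['tau'],1))
s=snap('wrist'); save(s,'w2.png')"
```

```text
[  14.9   13.9  -51.6   44.3   -3.8 -142.6] [ 0.1  0.2  0.   0.   0.1 -0. ] [-0.21744165  1.26080361 -1.79280486] [-0.19860566  1.54824863 -0.01229564] [ -0.1 -39.9  19.8   2.4   0.9   0. ]
```

View pics/w2.png

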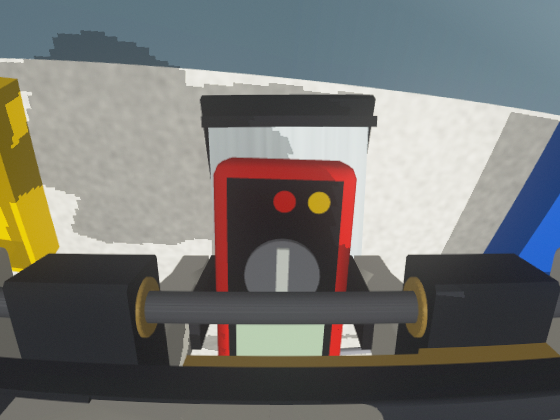

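```bash
python3 - <<'E'
from go import *
plan([(.594,.006,.16,186,-20,5.7),(.50,-.12,.16,182,-8,2),(.451,-.189,.06,180),(.451,-.189,.008,180)])
E
```

```text
(0.594, 0.006, 0.16, 186, -20, 5.7) rv [ 0.014  0.033 -0.003] d [-1.28  0.55 -9.68] rows 2.3
(0.5, -0.12, 0.16, 182, -8, 2) rv [0.015 0.209 0.068] d [ 10.03 -11.55  -3.63] rows 3.8
(0.451, -0.189, 0.06, 180) rv [0.002 0.14  0.035] d [ 6.48 -6.72  9.19] rows 3.1
(0.451, -0.189, 0.008, 180) rv [0. 0. 0.] d [ 0.  -0.   5.2] rows 1.2
```

Emit:
{"method": "play_rows", "body": {
  "commands": [
    [[0,0,0,0,0,-5,5],[0,0,0,0,0,-8,5],[0,0.03,0,-1.3,0.5,-9.7,5],[0,0.03,0,-1.3,0.5,-9.7,5],[0,0.03,0,-1.3,0.5,-9.7,5],[0,0.03,0,-1.3,0.5,-9.7,5]]
  ]
}}

```text
clock: 5.98
tool_pos: [0.5951, 0.0065, 0.1619]
orientation: [179.2, 20.4, -174.2]
force: [-0.0, 0.2, -3.0]
opening: 0.0599
gripper_force: 29.8
```

```bash
python3 - <<'E'
from go import *
print(np.round(o['joint_pos'],1),o['tool_pos'],o['orientation'])
plan([(.50,-.12,.16,182,-8,2),(.451,-.189,.06,180),(.451,-.189,.008,180)])
E
```

```text
[  22.4    5.2  -36.2   10.1  -29.1 -114.4] [0.59510695 0.00649813 0.16192473] [ 179.16951425   20.37253306 -174.15279661]
(0.5, -0.12, 0.16, 182, -8, 2) rv [0.031 0.215 0.067] d [ 10.14 -11.56  -3.73] rows 3.8
(0.451, -0.189, 0.06, 180) rv [0.002 0.14  0.035] d [ 6.48 -6.72  9.19] rows 3.1
(0.451, -0.189, 0.008, 180) rv [0. 0. 0.] d [ 0.  -0.   5.2] rows 1.2
```

Emit:
{"method": "play_rows", "body": {
  "commands": [
    [[0.03,0.215,0.067,10.1,-11.6,-3.7,5],[0.03,0.215,0.067,10.1,-11.6,-3.7,5],[0.03,0.215,0.067,10.1,-11.6,-3.7,5],[0.03,0.215,0.067,10.1,-11.6,-3.7,5],[0.03,0.215,0.067,10.1,-11.6,-3.7,5],[0.03,0.215,0.067,10.1,-11.6,-3.7,5]]
  ]
}}

```text
clock: 6.48
tool_pos: [0.4974, -0.1234, 0.1567]
orientation: [-179.9, 7.6, -178.2]
force: [0.3, -1.3, -1.9]
opening: 0.06
gripper_force: 29.8
```

Emit:
{"method": "play_rows", "body": {
  "commands": [
    [[0,0.14,0.035,6.5,-6.7,9.2,5],[0,0.14,0.035,6.5,-6.7,9.2,5],[0,0.14,0.035,6.5,-6.7,9.2,5],[0,0.14,0.035,6.5,-6.7,9.2,5],[0,0.14,0.035,6.5,-6.7,9.2,5],[0,0.14,0.035,6.5,-6.7,9.2,5]]
  ]
}}

```text
clock: 6.98
tool_pos: [0.4498, -0.1905, 0.0575]
orientation: [180.0, -0.4, 179.9]
force: [0.1, 0.3, -2.2]
opening: 0.0603
gripper_force: 29.8
```

```bash
python3 - <<'E'
from go import *
print(np.round(o['joint_pos'],1),o['tool_pos'],o['orientation'])
plan([(.451,-.189,.008,180),(.451,-.189,.008,180,14,0)])
E
```

```text
[  0.1  13.9 -34.6  -0.  -41.9 -90.2] [ 0.44975656 -0.19052219  0.05745588] [179.97052472  -0.35544647 179.94020413]
(0.451, -0.189, 0.008, 180) rv [ 0.001 -0.006 -0.001] d [-0.15  0.15  4.94] rows 1.2
(0.451, -0.189, 0.008, 180, 14, 0) rv [0.    0.244 0.   ] d [0. 0. 0.] rows 2.0
```

Emit:
{"method": "play_rows", "body": {
  "commands": [
    [[0,0,0,-0.1,0,4.0,5],[0,0,0,-0.1,0,4.8,5],[0,0,0,-0.1,0,4.9,5],[0,0,0,-0.1,0,4.9,5],[0,0,0,-0.1,0,4.9,8.5],[0,0,0,-0.1,0,4.9,8.5],[0,0,0,-0.1,0,4.9,8.5],[0,0,0,-0.1,0,4.9,8.5]]
  ]
}}

```text
clock: 7.65
tool_pos: [0.4512, -0.1903, 0.0102]
orientation: [179.9, -0.2, 180.0]
force: [0.4, 0.5, -0.7]
opening: 0.0806
gripper_force: 0.0
```

Emit:
{"method": "play_rows", "body": {
  "commands": [
    [[0,0.245,0,0,0,-0.2,8.5],[0,0.245,0,0,0,-0.2,8.5],[0,0.245,0,0,0,-0.2,8.5],[0,0.245,0,0,0,-0.2,8.5],[0,0.245,0,0,0,-0.2,5],[0,0.245,0,0,0,-0.2,5],[0,0.245,0,0,0,-0.2,5],[0,0.245,0,0,0,-0.2,5]]
  ]
}}

```text
clock: 8.32
tool_pos: [0.4501, -0.1903, 0.0117]
orientation: [179.9, -14.2, 180.0]
force: [-0.9, 1.1, 0.1]
opening: 0.0634
gripper_force: 0.0
```

Emit:
{"method": "play_rows", "body": {
  "commands": [
    [[0,0,0,0,0,0,5],[0,0,0,0,0,0,5],[0,0,0,0,0,0,5],[0,0,0,0,0,0,5]]
  ]
}}

```text
clock: 8.65
tool_pos: [0.4502, -0.1903, 0.0117]
orientation: [179.9, -14.3, 180.0]
force: [-0.8, 1.6, 6.9]
opening: 0.0595
gripper_force: 29.8
```

```bash
python3 - <<'E'
from go import *
print(np.round(o['joint_pos'],1),o['tool_pos'],o['orientation'])
s=snap('wrist'); save(s,'w3.png')
i=s['color']; r=snap('top'); hsv=cv2.cvtColor(i,cv2.COLOR_RGB2HSV)
E
```

```text
[  0.1  25.3 -26.5  -0.1 -52.5 -90.1] [ 0.45023842 -0.1903014   0.01165814] [179.93442396 -14.32065906 179.97348477]
```

View pics/w3.png

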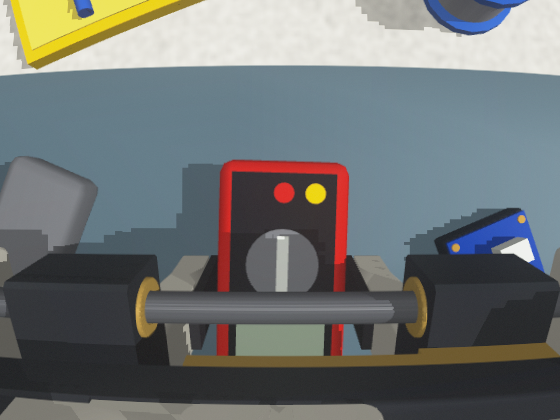

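```bash
sed -i 's/^P=.*/P=S+.007*u+.016*n; Q=P+.05*n+[0,0,.04]/; /^plan/d' a.py; cat >> a.py <<'E'
import sys
w=[(.451,-.189,.15,180,14.3,0),(*Q,185.7,-8.7,5.7),(*P,185.7,-8.7,5.7),(*(P+[-.03,0,.11]),185.7,-8.7,5.7)]
plan(w[int(sys.argv[1]):]); print(np.round(o['joint_pos'],1))
E
python3 a.py 0
```

```text
(0.451, -0.189, 0.15, 180, 14.3, 0) rv [ 0.001 -0.    -0.001] d [  3.35   0.15 -13.42] rows 3.3
(np.float64(0.59444746701001), np.float64(0.005148211025291572), np.float64(0.14288843822728597), 185.7, -8.7, 5.7) rv [ 0.005 -0.401 -0.1  ] d [-14.08  19.41  -2.85] rows 5.8
(np.float64(0.6138874262980344), np.float64(0.007088576920221789), np.float64(0.05686319555466396), 185.7, -8.7, 5.7) rv [0. 0. 0.] d [-0.63 -0.    8.8 ] rows 2.1
(np.float64(0.5838874262980344), np.float64(0.007088576920221789), np.float64(0.16686319555466395), 185.7, -8.7, 5.7) rv [0. 0. 0.] d [  1.29   0.3  -11.32] rows 2.7
[  0.1  25.3 -26.5  -0.1 -52.5 -90.1]
```

Emit:
{"method": "play_rows", "body": {
  "commands": [
    [[0,0,0,3.35,0.1,-13.4,5],[0,0,0,3.35,0.1,-13.4,5],[0,0,0,3.35,0.1,-13.4,5],[0,0,0,3.35,0.1,-13.4,5],[0,0,0,3.35,0.1,-13.4,5]]
  ]
}}

```text
clock: 9.17
tool_pos: [0.4536, -0.1897, 0.153]
orientation: [180.0, -13.9, 180.0]
force: [0.5, -0.3, -2.6]
opening: 0.0599
gripper_force: 29.8
```

Emit:
{"method": "play_rows", "body": {
  "commands": [
    [[0,-0.4,-0.1,-14.1,19.4,-2.9,5],[0,-0.4,-0.1,-14.1,19.4,-2.9,5],[0,-0.4,-0.1,-14.1,19.4,-2.9,5],[0,-0.4,-0.1,-14.1,19.4,-2.9,5],[0,-0.4,-0.1,-14.1,19.4,-2.9,5],[0,-0.4,-0.1,-14.1,19.4,-2.9,5],[0,-0.4,-0.1,-14.1,19.4,-2.9,5],[0,-0.4,-0.1,-14.1,19.4,-2.9,5]]
  ]
}}

```text
clock: 9.83
tool_pos: [0.5946, 0.0059, 0.1404]
orientation: [179.7, 8.5, -174.3]
force: [-1.3, -0.1, -2.9]
opening: 0.0599
gripper_force: 29.8
```

```bash
python3 a.py 2
```

```text
(np.float64(0.6138874262980344), np.float64(0.007088576920221789), np.float64(0.05686319555466396), 185.7, -8.7, 5.7) rv [ 0.006 -0.004 -0.   ] d [-0.68 -0.12  8.55] rows 2.1
(np.float64(0.5838874262980344), np.float64(0.007088576920221789), np.float64(0.16686319555466395), 185.7, -8.7, 5.7) rv [0. 0. 0.] d [  1.29   0.3  -11.32] rows 2.7
[  20.6   12.4  -24.6    2.6  -44.8 -106.6]
```

Emit:
{"method": "play_rows", "body": {
  "commands": [
    [[0,0,0,-0.6,-0.1,4,5],[0,0,0,-0.6,-0.1,7,5],[0,0,0,-0.6,-0.1,8,5],[0,0,0,-0.6,-0.1,8.5,5],[0,0,0,-0.6,-0.1,8.5,5],[0,0,0,-0.6,-0.1,8.5,5],[0,0,0,-0.6,-0.1,8.5,5]]
  ]
}}

```text
clock: 10.42
tool_pos: [0.6146, 0.0058, 0.0613]
orientation: [179.6, 8.8, -174.4]
force: [0.1, -0.1, -2.7]
opening: 0.0596
gripper_force: 29.8
```

```bash
python3 a.py 2; python3 -c "
from go import *
print(o['force'],o['orientation'],o['moment'])
s=snap('side'); cv2.imwrite('pics/s3.png',cv2.resize(s['color'][130:230,180:305],(750,600))[:,:,::-1])"
```

```text
(np.float64(0.6138874262980344), np.float64(0.007088576920221789), np.float64(0.05686319555466396), 185.7, -8.7, 5.7) rv [ 0.006  0.001 -0.002] d [0.12 0.13 0.43] rows 0.1
(np.float64(0.5838874262980344), np.float64(0.007088576920221789), np.float64(0.16686319555466395), 185.7, -8.7, 5.7) rv [0. 0. 0.] d [  1.29   0.3  -11.32] rows 2.7
[  19.9   19.3  -27.6    3.2  -34.5 -106.7]
[ 0.14260212 -0.12572439 -2.68946862] [ 179.62640568    8.78393574 -174.42125579] [-0.07072646  0.60953173  0.0277708 ]
```

View pics/s3.png

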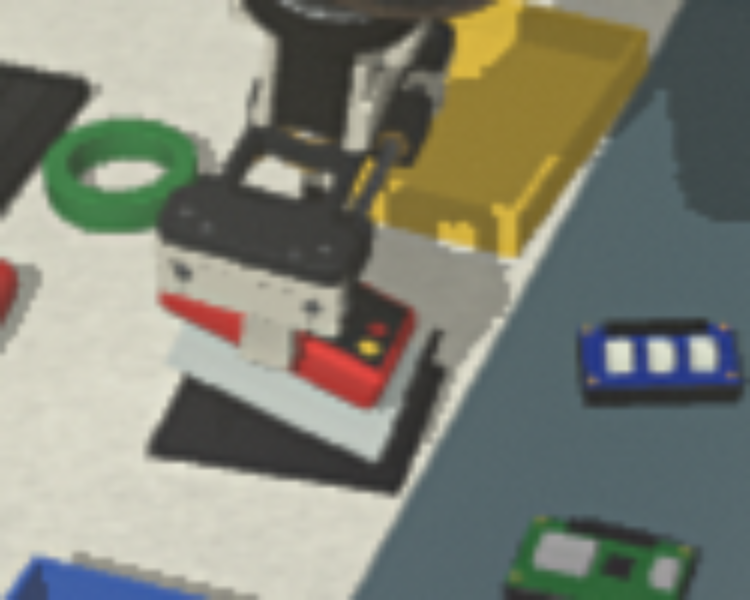

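Emit:
{"method": "play_rows", "body": {
  "commands": [
    [[0,0,0,0.1,0.1,0.4,5],[0,0,0,0.1,0.1,0.5,5],[0,0,0,0.1,0.1,0.5,5]]
  ]
}}

```text
clock: 10.72
tool_pos: [0.6133, 0.0069, 0.0547]
orientation: [179.6, 8.7, -174.4]
force: [0.6, 0.4, -2.5]
opening: 0.0597
gripper_force: 29.8
```

```bash
python3 a.py 2; python3 -c "
from go import *
print(o['force'],o['moment'])"
```

```text
(np.float64(0.6138874262980344), np.float64(0.007088576920221789), np.float64(0.05686319555466396), 185.7, -8.7, 5.7) rv [ 0.006 -0.001 -0.002] d [-0.1   0.02 -0.21] rows 0.1
(np.float64(0.5838874262980344), np.float64(0.007088576920221789), np.float64(0.16686319555466395), 185.7, -8.7, 5.7) rv [0. 0. 0.] d [  1.29   0.3  -11.32] rows 2.7
[  20.    19.8  -28.1    3.2  -33.7 -107. ]
[ 0.60311205  0.42222939 -2.46342278] [-0.10170458  0.63740758  0.00279916]
```

Emit:
{"method": "play_rows", "body": {
  "commands": [
    [[0,0,0,0,0,0,8],[0,0,0,0,0,0,8],[0,0,0,0,0,0,8],[0,0,0,0,0,0,8],[0,0,0,0,0,0,8],[0,0,0,0,0,-3,8],[0,0,0,0,0,-7,8],[0,0,0,1,0,-11,8]]
  ]
}}

```text
clock: 11.38
tool_pos: [0.5877, 0.0034, 0.1623]
orientation: [179.7, 8.6, -174.4]
force: [2.2, -0.0, 0.7]
opening: 0.08
gripper_force: 0.0
```

```bash
python3 - <<'E'
from go import *
s=snap('side'); i=s['color'].copy()
# predicted meter base+top outline at settled pose
c,sn=np.cos(.4014),np.sin(.4014); Rm=R.from_euler('z',5.7,degrees=True)*R.from_euler('y',-23,degrees=True)
S=np.array([.613,.007,0])+[.0007,0,.0394]
C=S+Rm.apply([[55,30,24],[55,-30,24],[-55,-30,24],[-55,30,24]])*1 if 0 else S+Rm.apply(np.array([[55,30,24],[55,-30,24],[-55,-30,24],[-55,30,24]])/1000)
p=pix(s,C); k=6
j=cv2.resize(i[130:230,180:305],(750,600)); cv2.polylines(j,[((p-[179.5,129.5])*k).astype(np.int32)],True,(0,255,0))
cv2.imwrite('pics/s4.png',j[:,:,::-1])
print(o['tool_pos'],o['orientation'])
plan([(.53,-.04,.16,183,-4,3),(.462,-.078,.08,202.1),(.462,-.078,.003,202.1)])
E
```

```text
[0.58768194 0.00344064 0.16231474] [ 179.70764522    8.55118888 -174.38870955]
(0.53, -0.04, 0.16, 183, -4, 3) rv [0.01  0.079 0.046] d [ 6.13 -3.76 -0.71] rows 1.7
(0.462, -0.078, 0.08, 202.1) rv [-0.012  0.069 -0.333] d [ 7.53 -3.44  7.49] rows 2.7
(0.462, -0.078, 0.003, 202.1) rv [0. 0. 0.] d [ 0.  -0.   7.7] rows 1.8
```

View pics/s4.png

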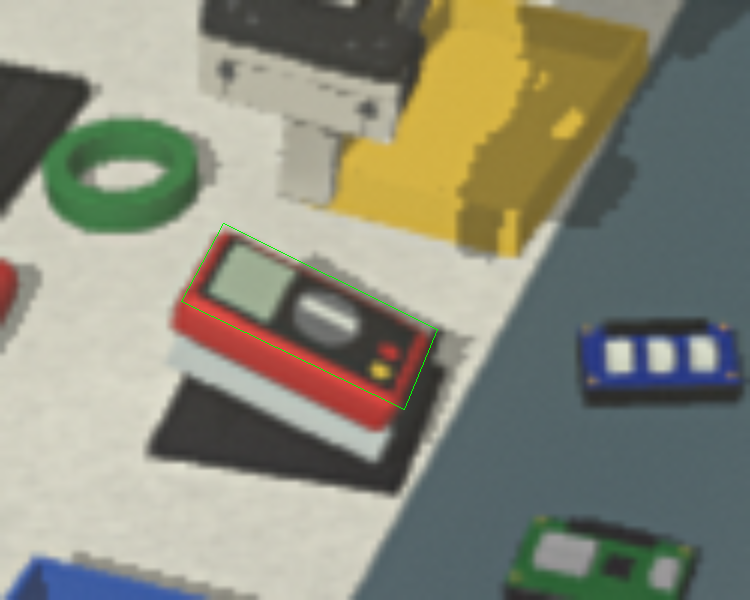

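Emit:
{"method": "play_rows", "body": {
  "commands": [
    [[0.01,0.08,0.046,6.1,-3.8,-0.7,8.7],[0.01,0.08,0.046,6.1,-3.8,-0.7,8.7],[0.01,0.08,0.046,6.1,-3.8,-0.7,8.7],[0.01,0.08,0.046,6.1,-3.8,-0.7,8.7]]
  ]
}}

```text
clock: 11.77
tool_pos: [0.5291, -0.041, 0.1598]
orientation: [179.9, 4.1, -177.1]
force: [0.2, 0.2, -0.8]
opening: 0.0872
gripper_force: 0.0
```

Emit:
{"method": "play_rows", "body": {
  "commands": [
    [[-0.012,0.07,-0.333,7.5,-3.4,7.5,8.7],[-0.012,0.07,-0.333,7.5,-3.4,7.5,8.7],[-0.012,0.07,-0.333,7.5,-3.4,7.5,8.7],[-0.012,0.07,-0.333,7.5,-3.4,7.5,8.7],[-0.012,0.07,-0.333,7.5,-3.4,7.5,8.7],[-0.012,0.07,-0.333,7.5,-3.4,7.5,8.7]]
  ]
}}

```text
clock: 12.27
tool_pos: [0.4638, -0.0773, 0.0797]
orientation: [180.0, 0.1, -158.0]
force: [0.8, 0.4, 0.8]
opening: 0.0868
gripper_force: 0.0
```

```bash
python3 - <<'E'
from go import *
print(np.round(o['joint_pos'],1))
s=snap('wrist'); save(s,'w4.png')
plan([(.462,-.078,.004,202.1),(.462,-.078,.10,202.1),(.53,-.135,.12,234),(.611,-.195,.10,266.2),(.611,-.195,.011,266.2),(.611,-.195,.13,266.2)])
E
```

```text
[ 14.6  10.2 -35.7  -0.1 -44.  -82.5]
(0.462, -0.078, 0.004, 202.1) rv [ 0.001  0.002 -0.002] d [0.21 0.   7.57] rows 1.8
(0.462, -0.078, 0.1, 202.1) rv [0. 0. 0.] d [ 0.   0.  -9.6] rows 2.3
(0.53, -0.135, 0.12, 234) rv [ 0.     0.    -0.557] d [-4.16 -7.84 -2.  ] rows 4.5
(0.611, -0.195, 0.1, 266.2) rv [ 0.     0.    -0.562] d [  0.09 -10.08   2.  ] rows 4.5
(0.611, -0.195, 0.011, 266.2) rv [0. 0. 0.] d [ 0.  -0.   8.9] rows 2.1
(0.611, -0.195, 0.13, 266.2) rv [0. 0. 0.] d [  0.    0.  -11.9] rows 2.9
```

View pics/w4.png

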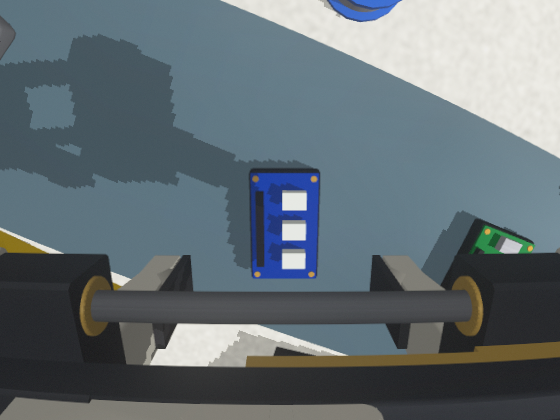

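Emit:
{"method": "play_rows", "body": {
  "commands": [
    [[0,0,0,0.1,0,5,8.7],[0,0,0,0.1,0,7.5,8.7],[0,0,0,0.1,0,7.6,8.7],[0,0,0,0.1,0,7.6,4],[0,0,0,0.1,0,7.6,4],[0,0,0,0.1,0,7.6,4],[0,0,0,0.1,0,7.6,4],[0,0,0,0.1,0,7.6,4]]
  ]
}}

```text
clock: 12.98
tool_pos: [0.4618, -0.0779, 0.0039]
orientation: [179.9, 0.1, -158.0]
force: [-0.5, 0.3, -0.3]
opening: 0.0592
gripper_force: 0.0
```

Emit:
{"method": "play_rows", "body": {
  "commands": [
    [[0,0,0,0,0,0,4],[0,0,0,0,0,0,4],[0,0,0,0,0,0,4],[0,0,0,0,0,0,4],[0,0,0,0,0,-9.6,4],[0,0,0,0,0,-9.6,4],[0,0,0,0,0,-9.6,4],[0,0,0,0,0,-9.6,4]]
  ]
}}

```text
clock: 13.65
tool_pos: [0.4638, -0.0778, 0.1028]
orientation: [-180.0, 0.4, -157.9]
force: [-0.5, 0.0, -0.9]
opening: 0.0456
gripper_force: 30.0
```

Emit:
{"method": "play_rows", "body": {
  "commands": [
    [[0,0,-0.557,-4.2,-7.8,-2,4],[0,0,-0.557,-4.2,-7.8,-2,4],[0,0,-0.557,-4.2,-7.8,-2,4],[0,0,-0.557,-4.2,-7.8,-2,4],[0,0,-0.557,-4.2,-7.8,-2,4],[0,0,-0.557,-4.2,-7.8,-2,4],[0,0,-0.557,-4.2,-7.8,-2,4]]
  ]
}}

```text
clock: 14.23
tool_pos: [0.5288, -0.1348, 0.118]
orientation: [179.9, 0.0, -126.2]
force: [0.2, -1.0, -0.2]
opening: 0.0458
gripper_force: 30.0
```

Emit:
{"method": "play_rows", "body": {
  "commands": [
    [[0,0,-0.56,0.1,-10.1,2,4],[0,0,-0.56,0.1,-10.1,2,4],[0,0,-0.56,0.1,-10.1,2,4],[0,0,-0.56,0.1,-10.1,2,4],[0,0,-0.56,0.1,-10.1,2,4],[0,0,-0.56,0.1,-10.1,2,4],[0,0,-0.56,0.1,-10.1,2,4],[0,0,-0.56,0.1,-10.1,2,4]]
  ]
}}

```text
clock: 14.9
tool_pos: [0.6103, -0.1946, 0.0989]
orientation: [180.0, 0.1, -94.1]
force: [0.0, 0.5, 0.4]
opening: 0.0458
gripper_force: 30.0
```

```bash
python3 - <<'E'
from go import *
print(np.round(o['joint_pos'],1),o['gripper_force'],o['force'])
s=snap('wrist'); save(s,'w5.png')
plan([(.611,-.195,.010,266.2),(.611,-.195,.13,266.2)])
E
```

```text
[ -0.3  23.3 -13.   -0.1 -53.8  -3.8] 29.99958962202072 [0.02586348 0.47817283 0.43114812]
(0.611, -0.195, 0.01, 266.2) rv [ 0.     0.002 -0.006] d [ 0.05 -0.08  8.89] rows 2.1
(0.611, -0.195, 0.13, 266.2) rv [0. 0. 0.] d [  0.   0. -12.] rows 2.9
```

View pics/w5.png

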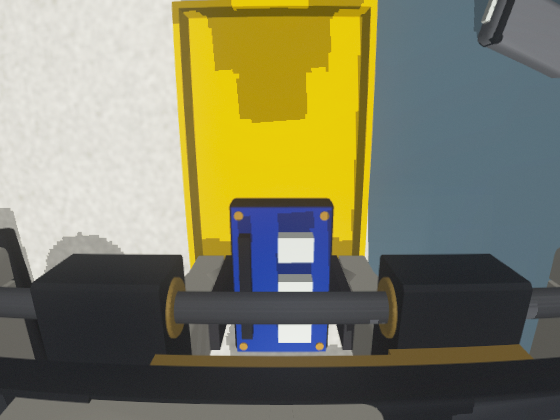

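Emit:
{"method": "play_rows", "body": {
  "commands": [
    [[0,0,0,0,0,4,4],[0,0,0,0,0,7,4],[0,0,0,0,0,8.9,4],[0,0,0,0,0,8.9,4],[0,0,0,0,0,8.9,4],[0,0,0,0,0,8.9,5.8],[0,0,0,0,0,8.9,5.8],[0,0,0,0,0,8.9,5.8]]
  ]
}}

```text
clock: 15.62
tool_pos: [0.6113, -0.1948, 0.0113]
orientation: [-179.9, 0.1, -94.0]
force: [-0.3, -0.2, 0.4]
opening: 0.0566
gripper_force: 0.0
```

Emit:
{"method": "play_rows", "body": {
  "commands": [
    [[0,0,0,0,0,0,5.8],[0,0,0,0,0,-3,5.8],[0,0,0,0,0,-7,5.8],[0,0,0,0,0,-11,5.8],[0,0,0,0,0,-15,5.8],[0,0,0,0,0,-15,8.7],[0,0,0,0,0,-15,8.7]]
  ]
}}

```text
clock: 16.2
tool_pos: [0.6124, -0.1952, 0.1639]
orientation: [-179.6, 0.1, -94.0]
force: [-0.6, -0.0, -0.4]
opening: 0.0663
gripper_force: 0.0
```

```bash
python3 - <<'E'
from go import *
print(o['tool_pos'])
plan([(.56,0.0,.17,241),(.48,.19,.15,216),(.424,.327,.11,191.4),(.424,.327,.007,191.4)])
E
```

```text
[ 0.61235459 -0.19516578  0.16394802]
(0.56, 0.0, 0.17, 241) rv [-0.007  0.003  0.437] d [-19.11   6.57  -0.62] rows 4.8
(0.48, 0.19, 0.15, 216) rv [-0.    -0.     0.436] d [-12.74  16.21   2.  ] rows 5.0
(0.424, 0.327, 0.11, 191.4) rv [ 0.    -0.     0.429] d [-3.52 14.38  4.  ] rows 3.7
(0.424, 0.327, 0.007, 191.4) rv [0. 0. 0.] d [ 0.  -0.  10.3] rows 2.5
```

Emit:
{"method": "play_rows", "body": {
  "commands": [
    [[0,0,0.437,-19.1,6.6,-0.6,8.7],[0,0,0.437,-19.1,6.6,-0.6,8.7],[0,0,0.437,-19.1,6.6,-0.6,8.7],[0,0,0.437,-19.1,6.6,-0.6,8.7],[0,0,0.437,-19.1,6.6,-0.6,8.7],[0,0,0.437,-19.1,6.6,-0.6,8.7],[0,0,0.437,-19.1,6.6,-0.6,8.7]]
  ]
}}

```text
clock: 16.78
tool_pos: [0.557, 0.0022, 0.1659]
orientation: [179.9, 0.1, -118.8]
force: [0.6, 0.8, -0.1]
opening: 0.0872
gripper_force: 0.0
```

Emit:
{"method": "play_rows", "body": {
  "commands": [
    [[0,0,0.436,-12.7,16.2,2,8.7],[0,0,0.436,-12.7,16.2,2,8.7],[0,0,0.436,-12.7,16.2,2,8.7],[0,0,0.436,-12.7,16.2,2,8.7],[0,0,0.436,-12.7,16.2,2,8.7],[0,0,0.436,-12.7,16.2,2,8.7],[0,0,0.436,-12.7,16.2,2,8.7],[0,0,0.436,-12.7,16.2,2,8.7]]
  ]
}}

```text
clock: 17.45
tool_pos: [0.4776, 0.1895, 0.1459]
orientation: [179.9, -0.0, -143.9]
force: [-0.6, -0.5, 1.3]
opening: 0.0868
gripper_force: 0.0
```

Emit:
{"method": "play_rows", "body": {
  "commands": [
    [[0,0,0.429,-3.5,14.4,4,8.7],[0,0,0.429,-3.5,14.4,4,8.7],[0,0,0.429,-3.5,14.4,4,8.7],[0,0,0.429,-3.5,14.4,4,8.7],[0,0,0.429,-3.5,14.4,4,8.7],[0,0,0.429,-3.5,14.4,4,8.7],[0,0,0.429,-3.5,14.4,4,8.7]]
  ]
}}

```text
clock: 18.03
tool_pos: [0.422, 0.3256, 0.1063]
orientation: [180.0, -0.0, -168.6]
force: [0.3, -0.3, -0.2]
opening: 0.0873
gripper_force: 0.0
```

```bash
python3 - <<'E'
from go import *
print(np.round(o['joint_pos'],1),o['tool_pos'])
s=snap('wrist'); save(s,'w6.png')
plan([(.424,.327,.007,191.4),(.424,.327,.13,191.4),(.48,.15,.17,214),(.55,-.03,.17,237),(.601,-.20,.15,260),(.606,-.29,.13,266.2),(.606,-.29,.013,266.2)])
E
```

```text
[ 5.870e+01  1.370e+01 -2.640e+01 -1.000e-01 -4.990e+01 -1.372e+02] [0.42199807 0.32560786 0.10629375]
(0.424, 0.327, 0.007, 191.4) rv [ 0.    -0.001  0.001] d [-0.23  0.09  9.93] rows 2.4
(0.424, 0.327, 0.13, 191.4) rv [0. 0. 0.] d [ -0.    0.  -12.3] rows 2.9
(0.48, 0.15, 0.17, 214) rv [ 0.     0.    -0.394] d [ -1.99 -18.46  -4.  ] rows 4.6
(0.55, -0.03, 0.17, 237) rv [ 0.     0.    -0.401] d [  4.26 -18.84  -0.  ] rows 4.6
(0.601, -0.2, 0.15, 260) rv [-0.     0.    -0.401] d [ 11.48 -13.54   2.  ] rows 4.3
(0.606, -0.29, 0.13, 266.2) rv [ 0.     0.    -0.108] d [ 8.78 -2.06  2.  ] rows 2.2
(0.606, -0.29, 0.013, 266.2) rv [0. 0. 0.] d [ 0.  -0.  11.7] rows 2.8
```

View pics/w6.png

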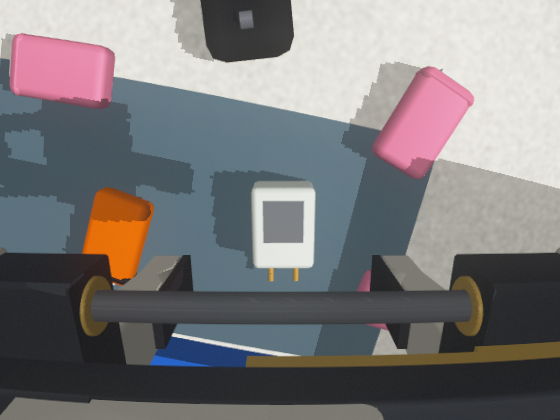

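Emit:
{"method": "play_rows", "body": {
  "commands": [
    [[0,0,0,-0.1,0,3,6.5],[0,0,0,-0.1,0,5,6.5],[0,0,0,-0.1,0,8,6.5],[0,0,0,-0.1,0,10.1,6.5],[0,0,0,-0.1,0,10.1,6.5],[0,0,0,-0.1,0,10.1,4],[0,0,0,-0.1,0,10.1,4],[0,0,0,-0.1,0,10.1,4]]
  ]
}}

```text
clock: 18.75
tool_pos: [0.4235, 0.3278, 0.0075]
orientation: [179.8, 0.1, -168.6]
force: [0.2, -0.1, 0.0]
opening: 0.0504
gripper_force: 0.0
```

Emit:
{"method": "play_rows", "body": {
  "commands": [
    [[0,0,0,0,0,0,4],[0,0,0,0,0,0,4],[0,0,0,0,0,0,4],[0,0,0,0,0,-12.3,4],[0,0,0,0,0,-12.3,4],[0,0,0,0,0,-12.3,4],[0,0,0,0,0,-12.3,4],[0,0,0,0,0,-12.3,4]]
  ]
}}

```text
clock: 19.42
tool_pos: [0.4232, 0.3286, 0.132]
orientation: [179.6, 0.3, -168.5]
force: [-0.5, -1.2, -2.4]
opening: 0.044
gripper_force: 30.0
```

Emit:
{"method": "play_rows", "body": {
  "commands": [
    [[0,0,-0.394,-2,-18.5,-4,4],[0,0,-0.394,-2,-18.5,-4,4],[0,0,-0.394,-2,-18.5,-4,4],[0,0,-0.394,-2,-18.5,-4,4],[0,0,-0.394,-2,-18.5,-4,4],[0,0,-0.394,-2,-18.5,-4,4],[0,0,-0.394,-2,-18.5,-4,4]]
  ]
}}

```text
clock: 20.0
tool_pos: [0.4784, 0.1479, 0.1678]
orientation: [179.9, -0.0, -146.2]
force: [0.2, 0.9, -1.6]
opening: 0.0442
gripper_force: 30.0
```

Emit:
{"method": "play_rows", "body": {
  "commands": [
    [[0,0,-0.4,4.3,-18.8,0,4],[0,0,-0.4,4.3,-18.8,0,4],[0,0,-0.4,4.3,-18.8,0,4],[0,0,-0.4,4.3,-18.8,0,4],[0,0,-0.4,4.3,-18.8,0,4],[0,0,-0.4,4.3,-18.8,0,4],[0,0,-0.4,4.3,-18.8,0,4]]
  ]
}}

```text
clock: 20.58
tool_pos: [0.5479, -0.0316, 0.1665]
orientation: [179.8, -0.0, -123.3]
force: [-0.2, 1.1, -1.2]
opening: 0.0439
gripper_force: 30.0
```

Emit:
{"method": "play_rows", "body": {
  "commands": [
    [[0,0,-0.4,11.5,-13.5,2,4],[0,0,-0.4,11.5,-13.5,2,4],[0,0,-0.4,11.5,-13.5,2,4],[0,0,-0.4,11.5,-13.5,2,4],[0,0,-0.4,11.5,-13.5,2,4],[0,0,-0.4,11.5,-13.5,2,4],[0,0,-0.4,11.5,-13.5,2,4]]
  ]
}}

```text
clock: 21.17
tool_pos: [0.5983, -0.1995, 0.1463]
orientation: [179.8, 0.1, -100.2]
force: [0.8, 0.8, -0.2]
opening: 0.044
gripper_force: 30.0
```

Emit:
{"method": "play_rows", "body": {
  "commands": [
    [[0,0,-0.108,8.8,-2.1,2,4],[0,0,-0.108,8.8,-2.1,2,4],[0,0,-0.108,8.8,-2.1,2,4],[0,0,-0.108,8.8,-2.1,2,4],[0,0,-0.108,8.8,-2.1,2,4]]
  ]
}}

```text
clock: 21.58
tool_pos: [0.6037, -0.289, 0.1272]
orientation: [179.9, 0.1, -94.0]
force: [0.2, 1.0, -1.8]
opening: 0.0437
gripper_force: 30.0
```

```bash
python3 - <<'E'
from go import *
print(o['tool_pos'],o['orientation'][2],o['opening'],o['gripper_force'])
s=snap('top')
# tray floor/rim corners check: predicted outlines, and relay pose
img=s['color']; hsv=cv2.cvtColor(img,cv2.COLOR_RGB2HSV)
plan([(.606,-.29,.013,266.2)])
cv2.imwrite('pics/t2.png',cv2.resize(img[120:200,340:450],(770,560),interpolation=cv2.INTER_CUBIC)[:,:,::-1])
E
```

```text
[ 0.60366008 -0.28896295  0.12718918] -93.95219685376611 0.04369401052041656 29.99606877565384
(0.606, -0.29, 0.013, 266.2) rv [ 0.001  0.002 -0.003] d [ 0.11 -0.26 11.42] rows 2.7
```

View pics/t2.png

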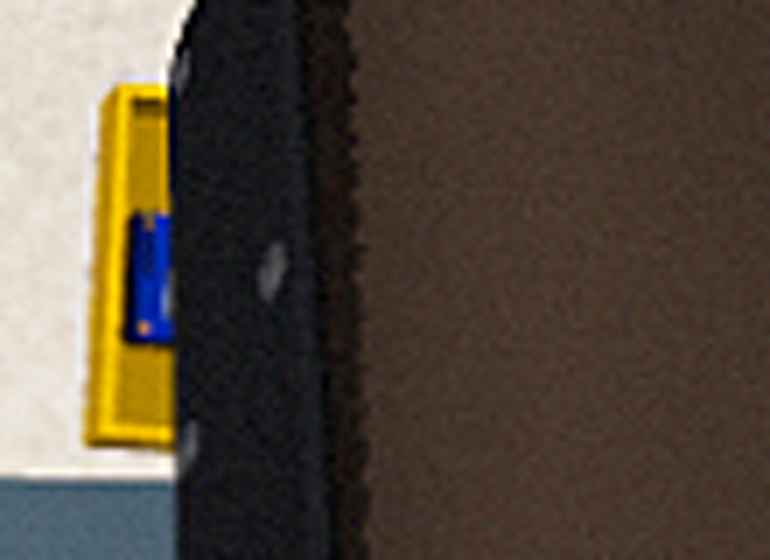

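Emit:
{"method": "play_rows", "body": {
  "commands": [
    [[0,0,0,0,-0.2,4,4],[0,0,0,0,-0.2,8,4],[0,0,0,0,-0.2,10.5,4],[0,0,0,0,-0.2,11.5,4],[0,0,0,0,-0.2,11.5,4],[0,0,0,0,-0.2,11.5,4],[0,0,0,0,-0.2,11.5,5.8],[0,0,0,0,-0.2,11.5,5.8]]
  ]
}}

```text
clock: 22.3
tool_pos: [0.607, -0.29, 0.0143]
orientation: [-179.9, 0.1, -93.9]
force: [-0.4, 0.1, 0.7]
opening: 0.0527
gripper_force: 0.0
```

Emit:
{"method": "play_rows", "body": {
  "commands": [
    [[0,0,0,0,0,0,5.8],[0,0,0,0,0,0,5.8],[0,0,0,0,0,-3,5.8],[0,0,0,0,0,-7,5.8],[0,0,0,0,0,-11,5.8],[0,0,0,0,0,-15,5.8],[0,0,0,0,0,-15,8.7],[0,0,0,0,0,-15,8.7]]
  ]
}}

```text
clock: 22.97
tool_pos: [0.6075, -0.2913, 0.1668]
orientation: [-179.6, 0.0, -94.0]
force: [0.4, -0.3, -1.4]
opening: 0.0667
gripper_force: 0.0
```

```bash
python3 - <<'E'
from go import *
print(o['tool_pos'])
plan([(.57,-.10,.18,244),(.50,.02,.15,215),(.445,.070,.10,180.6),(.445,.07,.004,180.6)])
E
```

```text
[ 0.60748294 -0.29131408  0.16679926]
(0.57, -0.1, 0.18, 244) rv [-0.007  0.002  0.385] d [-18.83   5.05  -1.35] rows 4.7
(0.5, 0.02, 0.15, 215) rv [ 0.    -0.     0.506] d [-7.72 11.55  3.  ] rows 4.1
(0.445, 0.07, 0.1, 180.6) rv [-0.  -0.   0.6] d [1.64 7.25 5.  ] rows 4.8
(0.445, 0.07, 0.004, 180.6) rv [0. 0. 0.] d [ 0.  -0.   9.6] rows 2.3
```

Emit:
{"method": "play_rows", "body": {
  "commands": [
    [[0,0,0.385,-18.8,5,-1.3,8.7],[0,0,0.385,-18.8,5,-1.3,8.7],[0,0,0.385,-18.8,5,-1.3,8.7],[0,0,0.385,-18.8,5,-1.3,8.7],[0,0,0.385,-18.8,5,-1.3,8.7],[0,0,0.385,-18.8,5,-1.3,8.7],[0,0,0.385,-18.8,5,-1.3,8.7]]
  ]
}}

```text
clock: 23.55
tool_pos: [0.5683, -0.0981, 0.1757]
orientation: [179.9, 0.1, -115.8]
force: [-0.3, 0.5, -1.0]
opening: 0.087
gripper_force: 0.0
```

Emit:
{"method": "play_rows", "body": {
  "commands": [
    [[0,0,0.506,-7.7,11.5,3,8.7],[0,0,0.506,-7.7,11.5,3,8.7],[0,0,0.506,-7.7,11.5,3,8.7],[0,0,0.506,-7.7,11.5,3,8.7],[0,0,0.506,-7.7,11.5,3,8.7],[0,0,0.506,-7.7,11.5,3,8.7],[0,0,0.506,-7.7,11.5,3,8.7]]
  ]
}}

```text
clock: 24.13
tool_pos: [0.4995, 0.0193, 0.1459]
orientation: [179.9, 0.0, -144.9]
force: [0.2, -0.8, 0.4]
opening: 0.087
gripper_force: 0.0
```

Emit:
{"method": "play_rows", "body": {
  "commands": [
    [[0,0,0.6,1.6,7.3,5,8.7],[0,0,0.6,1.6,7.3,5,8.7],[0,0,0.6,1.6,7.3,5,8.7],[0,0,0.6,1.6,7.3,5,8.7],[0,0,0.6,1.6,7.3,5,8.7],[0,0,0.6,1.6,7.3,5,8.7],[0,0,0.6,1.6,7.3,5,8.7]]
  ]
}}

```text
clock: 24.72
tool_pos: [0.4449, 0.0699, 0.0963]
orientation: [179.9, -0.0, -179.2]
force: [-0.1, 0.6, 0.2]
opening: 0.0868
gripper_force: 0.0
```

```bash
python3 - <<'E'
from go import *
print(o['tool_pos'],o['orientation'])
s=snap('wrist')
m=cv2.inRange(cv2.cvtColor(s['color'],cv2.COLOR_RGB2HSV),(45,90,30),(80,255,255)); m[:,:150]=0; m[:,420:]=0
w=world(s,np.argwhere(m)[:,::-1].astype(float),.014)[:,:2].astype(np.float32); print(len(w),cv2.minAreaRect(w))
plan([(.445,.07,.004,180.6),(.445,.07,.12,180.6),(.50,.12,.13,210),(.555,.165,.13,240),(.608,.207,.11,270),(.608,.207,.010,270)])
E
```

```text
[0.44493914 0.06988484 0.09626147] [ 1.79924198e+02 -2.79118835e-03 -1.79179974e+02]
4244 ((0.44370490312576294, 0.07335811108350754), (0.0734466090798378, 0.04409746080636978), 2.3722829818725586)
(0.445, 0.07, 0.004, 180.6) rv [ 0.001 -0.     0.004] d [-0.01 -0.    9.23] rows 2.2
(0.445, 0.07, 0.12, 180.6) rv [0. 0. 0.] d [  0.    0.  -11.6] rows 2.8
(0.5, 0.12, 0.13, 210) rv [ 0.     0.    -0.513] d [-5.55  4.94 -1.  ] rows 4.1
(0.555, 0.165, 0.13, 240) rv [ 0.     0.    -0.524] d [-7.01  1.15  0.  ] rows 4.2
(0.608, 0.207, 0.11, 270) rv [-0.     0.    -0.524] d [-6.29 -2.49  2.  ] rows 4.2
(0.608, 0.207, 0.01, 270) rv [0. 0. 0.] d [ 0. -0. 10.] rows 2.4
```

Emit:
{"method": "play_rows", "body": {
  "commands": [
    [[0,0,0,0,0.3,5,8.7],[0,0,0,0,0.3,8.5,8.7],[0,0,0,0,0.3,9.3,8.7],[0,0,0,0,0.3,9.3,4],[0,0,0,0,0.3,9.3,4],[0,0,0,0,0.3,9.3,4],[0,0,0,0,0.3,9.3,4],[0,0,0,0,0.3,9.3,4]]
  ]
}}

```text
clock: 25.43
tool_pos: [0.4446, 0.0736, 0.0036]
orientation: [179.9, 0.0, -179.3]
force: [-0.7, -0.7, 0.4]
opening: 0.0591
gripper_force: 0.0
```

Emit:
{"method": "play_rows", "body": {
  "commands": [
    [[0,0,0,0,0,0,4],[0,0,0,0,0,0,4],[0,0,0,0,0,0,4],[0,0,0,0,0,0,4],[0,0,0,0,-0.3,-11.6,4],[0,0,0,0,-0.3,-11.6,4],[0,0,0,0,-0.3,-11.6,4],[0,0,0,0,-0.3,-11.6,4]]
  ]
}}

```text
clock: 26.1
tool_pos: [0.4478, 0.0721, 0.1255]
orientation: [179.7, 0.5, -179.3]
force: [0.8, 0.4, -0.6]
opening: 0.0456
gripper_force: 29.9
```

Emit:
{"method": "play_rows", "body": {
  "commands": [
    [[0,0,-0.513,-5.5,4.9,-1,4],[0,0,-0.513,-5.5,4.9,-1,4],[0,0,-0.513,-5.5,4.9,-1,4],[0,0,-0.513,-5.5,4.9,-1,4],[0,0,-0.513,-5.5,4.9,-1,4],[0,0,-0.513,-5.5,4.9,-1,4],[0,0,-0.513,-5.5,4.9,-1,4]]
  ]
}}

```text
clock: 26.68
tool_pos: [0.4985, 0.1199, 0.1292]
orientation: [179.9, 0.0, -150.2]
force: [-0.2, 0.3, -0.1]
opening: 0.0456
gripper_force: 29.9
```

Emit:
{"method": "play_rows", "body": {
  "commands": [
    [[0,0,-0.524,-7,1.1,0,4],[0,0,-0.524,-7,1.1,0,4],[0,0,-0.524,-7,1.1,0,4],[0,0,-0.524,-7,1.1,0,4],[0,0,-0.524,-7,1.1,0,4],[0,0,-0.524,-7,1.1,0,4],[0,0,-0.524,-7,1.1,0,4]]
  ]
}}

```text
clock: 27.27
tool_pos: [0.5537, 0.1644, 0.1296]
orientation: [180.0, 0.1, -120.3]
force: [0.6, 0.8, -0.1]
opening: 0.0458
gripper_force: 29.9
```

Emit:
{"method": "play_rows", "body": {
  "commands": [
    [[0,0,-0.524,-6.3,-2.5,2,4],[0,0,-0.524,-6.3,-2.5,2,4],[0,0,-0.524,-6.3,-2.5,2,4],[0,0,-0.524,-6.3,-2.5,2,4],[0,0,-0.524,-6.3,-2.5,2,4],[0,0,-0.524,-6.3,-2.5,2,4],[0,0,-0.524,-6.3,-2.5,2,4]]
  ]
}}

```text
clock: 27.85
tool_pos: [0.6069, 0.2066, 0.1099]
orientation: [-180.0, 0.1, -90.3]
force: [-0.3, 0.7, 0.0]
opening: 0.0457
gripper_force: 29.9
```

```bash
python3 - <<'E'
from go import *
print(o['tool_pos'],o['orientation'],np.round(o['joint_pos'],1),o['gripper_force'])
s=snap('wrist'); save(s,'w7.png')
plan([(.608,.207,.010,270)])
E
```

```text
[0.6068967  0.20655881 0.10990194] [-1.79983370e+02  9.65242602e-02 -9.02641367e+01] [ 36.2  22.7 -12.3  -0.1 -54.9 -36.4] 29.94657039642334
(0.608, 0.207, 0.01, 270) rv [-0.     0.002 -0.005] d [-0.03 -0.11  9.99] rows 2.4
```

View pics/w7.png

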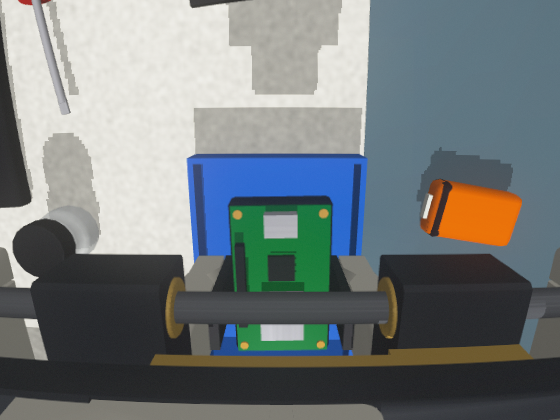

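Emit:
{"method": "play_rows", "body": {
  "commands": [
    [[0,0,0,0,-0.1,4,4],[0,0,0,0,-0.1,8,4],[0,0,0,0,-0.1,9.5,4],[0,0,0,0,-0.1,10,4],[0,0,0,0,-0.1,10,4],[0,0,0,0,-0.1,10,5.8],[0,0,0,0,-0.1,10,5.8],[0,0,0,0,-0.1,10,5.8]]
  ]
}}

```text
clock: 28.57
tool_pos: [0.6087, 0.2073, 0.0106]
orientation: [-179.9, 0.1, -90.0]
force: [0.6, 0.2, 0.1]
opening: 0.0566
gripper_force: 0.0
```

Emit:
{"method": "play_rows", "body": {
  "commands": [
    [[0,0,0,0,0,0,5.8],[0,0,0,0,0,-3,5.8],[0,0,0,0,0,-7,5.8],[0,0,0,0,0,-11,5.8],[0,0,0,0,0,-13,5.8],[0,0,0,0,0,-13,8.7],[0,0,0,0,0,-13,8.7]]
  ]
}}

```text
clock: 29.15
tool_pos: [0.6089, 0.2073, 0.1419]
orientation: [-179.8, 0.2, -90.0]
force: [-0.2, -0.7, -0.0]
opening: 0.0666
gripper_force: 0.0
```

```bash
python3 - <<'E'
from go import *
print(o['tool_pos'])
plan([(.56,.204,.14,237),(.51,.203,.13,204),(.462,.202,.10,170.4),(.462,.202,.006,170.4)])
E
```

```text
[0.60886158 0.20728044 0.14186556]
(0.56, 0.204, 0.14, 237) rv [-0.002  0.005  0.576] d [0.33 4.89 0.17] rows 4.6
(0.51, 0.203, 0.13, 204) rv [-0.    -0.     0.576] d [2.81 4.14 1.  ] rows 4.6
(0.462, 0.202, 0.1, 170.4) rv [ 0.    -0.     0.586] d [4.43 1.86 3.  ] rows 4.7
(0.462, 0.202, 0.006, 170.4) rv [0. 0. 0.] d [ 0.  -0.   9.4] rows 2.3
```

Emit:
{"method": "play_rows", "body": {
  "commands": [
    [[0,0,0.576,0.3,4.9,0.2,8.7],[0,0,0.576,0.3,4.9,0.2,8.7],[0,0,0.576,0.3,4.9,0.2,8.7],[0,0,0.576,0.3,4.9,0.2,8.7],[0,0,0.576,0.3,4.9,0.2,8.7],[0,0,0.576,0.3,4.9,0.2,8.7],[0,0,0.576,0.3,4.9,0.2,8.7]]
  ]
}}

```text
clock: 29.73
tool_pos: [0.5585, 0.2033, 0.1365]
orientation: [179.9, -0.0, -122.8]
force: [0.1, -0.1, -0.1]
opening: 0.0872
gripper_force: 0.0
```

Emit:
{"method": "play_rows", "body": {
  "commands": [
    [[0,0,0.576,2.8,4.1,1,8.7],[0,0,0.576,2.8,4.1,1,8.7],[0,0,0.576,2.8,4.1,1,8.7],[0,0,0.576,2.8,4.1,1,8.7],[0,0,0.576,2.8,4.1,1,8.7],[0,0,0.576,2.8,4.1,1,8.7],[0,0,0.576,2.8,4.1,1,8.7]]
  ]
}}

```text
clock: 30.32
tool_pos: [0.5093, 0.2024, 0.1272]
orientation: [179.9, 0.0, -155.7]
force: [1.1, 0.6, -0.1]
opening: 0.0868
gripper_force: 0.0
```

Emit:
{"method": "play_rows", "body": {
  "commands": [
    [[0,0,0.586,4.4,1.9,3,8.7],[0,0,0.586,4.4,1.9,3,8.7],[0,0,0.586,4.4,1.9,3,8.7],[0,0,0.586,4.4,1.9,3,8.7],[0,0,0.586,4.4,1.9,3,8.7],[0,0,0.586,4.4,1.9,3,8.7],[0,0,0.586,4.4,1.9,3,8.7]]
  ]
}}

```text
clock: 30.9
tool_pos: [0.4615, 0.2019, 0.0974]
orientation: [179.9, -0.0, 170.8]
force: [0.0, -0.0, -0.7]
opening: 0.0872
gripper_force: 0.0
```

```bash
python3 - <<'E'
from go import *
print(o['tool_pos'],o['orientation'],np.round(o['joint_pos'],1))
s=snap('wrist')
m=cv2.inRange(cv2.cvtColor(s['color'],cv2.COLOR_RGB2HSV),(3,150,60),(18,255,255)); m[:,:150]=0; m[:,420:]=0
n,l,st,_=cv2.connectedComponentsWithStats(m); b=1+st[1:,4].argmax()
w=world(s,np.argwhere(l==b)[:,::-1].astype(float),.018)[:,:2].astype(np.float32); print(len(w),cv2.minAreaRect(w))
plan([(.462,.202,.006,170.4),(.462,.202,.12,170.4),(.51,.23,.13,204),(.56,.27,.13,237),(.608,.297,.12,270),(.608,.297,.012,270)])
E
```

```text
[0.4614861  0.20190635 0.09738494] [ 1.79928542e+02 -2.66658782e-02  1.70785025e+02] [ 4.600e+01  1.180e+01 -3.050e+01 -1.000e-01 -4.760e+01 -1.451e+02]
5239 ((0.45777428150177, 0.20572739839553833), (0.04106752574443817, 0.06439881026744843), 80.48560333251953)
(0.462, 0.202, 0.006, 170.4) rv [ 0.001 -0.     0.007] d [-0.05  0.01  9.14] rows 2.2
(0.462, 0.202, 0.12, 170.4) rv [0. 0. 0.] d [  0.    0.  -11.4] rows 2.7
(0.51, 0.23, 0.13, 204) rv [-0.     0.    -0.586] d [-4.27  3.56 -1.  ] rows 4.7
(0.56, 0.27, 0.13, 237) rv [ 0.     0.    -0.576] d [-6.19  1.62  0.  ] rows 4.6
(0.608, 0.297, 0.12, 270) rv [-0.     0.    -0.576] d [-4.88 -2.56  1.  ] rows 4.6
(0.608, 0.297, 0.012, 270) rv [0. 0. 0.] d [ 0.  -0.  10.8] rows 2.6
```

Emit:
{"method": "play_rows", "body": {
  "commands": [
    [[0,0,0,0,0.3,5,8.7],[0,0,0,0,0.3,8.5,8.7],[0,0,0,0,0.3,9.2,8.7],[0,0,0,0,0.3,9.2,4],[0,0,0,0,0.3,9.2,4],[0,0,0,0,0.3,9.2,4],[0,0,0,0,0.3,9.2,4],[0,0,0,0,0.3,9.2,4]]
  ]
}}

```text
clock: 31.62
tool_pos: [0.4628, 0.2058, 0.0072]
orientation: [179.8, 0.1, 170.5]
force: [0.3, -0.5, 0.4]
opening: 0.0594
gripper_force: 0.0
```

Emit:
{"method": "play_rows", "body": {
  "commands": [
    [[0,0,0,0,0,0,3.8],[0,0,0,0,0,0,3.8],[0,0,0,0,0,0,3.8],[0,0,0,0,0,0,3.8],[0,0,0,0,-0.3,-11.4,3.8],[0,0,0,0,-0.3,-11.4,3.8],[0,0,0,0,-0.3,-11.4,3.8],[0,0,0,0,-0.3,-11.4,3.8]]
  ]
}}

```text
clock: 32.28
tool_pos: [0.4644, 0.2041, 0.1258]
orientation: [179.5, 0.4, 170.5]
force: [0.7, 1.2, -1.5]
opening: 0.0417
gripper_force: 30.0
```

Emit:
{"method": "play_rows", "body": {
  "commands": [
    [[0,0,-0.586,-4.3,3.6,-1,3.8],[0,0,-0.586,-4.3,3.6,-1,3.8],[0,0,-0.586,-4.3,3.6,-1,3.8],[0,0,-0.586,-4.3,3.6,-1,3.8],[0,0,-0.586,-4.3,3.6,-1,3.8],[0,0,-0.586,-4.3,3.6,-1,3.8],[0,0,-0.586,-4.3,3.6,-1,3.8]]
  ]
}}

```text
clock: 32.87
tool_pos: [0.5096, 0.2301, 0.1292]
orientation: [179.9, -0.0, -156.1]
force: [-0.4, 0.1, -1.8]
opening: 0.0421
gripper_force: 30.0
```

Emit:
{"method": "play_rows", "body": {
  "commands": [
    [[0,0,-0.576,-6.2,1.6,0,3.8],[0,0,-0.576,-6.2,1.6,0,3.8],[0,0,-0.576,-6.2,1.6,0,3.8],[0,0,-0.576,-6.2,1.6,0,3.8],[0,0,-0.576,-6.2,1.6,0,3.8],[0,0,-0.576,-6.2,1.6,0,3.8],[0,0,-0.576,-6.2,1.6,0,3.8]]
  ]
}}

```text
clock: 33.45
tool_pos: [0.5598, 0.2701, 0.1294]
orientation: [179.9, 0.0, -123.2]
force: [-0.3, 0.4, -2.1]
opening: 0.0418
gripper_force: 30.0
```

Emit:
{"method": "play_rows", "body": {
  "commands": [
    [[0,0,-0.576,-4.9,-2.6,1,3.8],[0,0,-0.576,-4.9,-2.6,1,3.8],[0,0,-0.576,-4.9,-2.6,1,3.8],[0,0,-0.576,-4.9,-2.6,1,3.8],[0,0,-0.576,-4.9,-2.6,1,3.8],[0,0,-0.576,-4.9,-2.6,1,3.8],[0,0,-0.576,-4.9,-2.6,1,3.8]]
  ]
}}

```text
clock: 34.03
tool_pos: [0.6083, 0.2971, 0.1197]
orientation: [180.0, 0.1, -90.3]
force: [-0.3, -0.8, -0.7]
opening: 0.042
gripper_force: 30.0
```

```bash
python3 - <<'E'
from go import *
print(o['tool_pos'],o['orientation'],np.round(o['joint_pos'],1),o['gripper_force'])
s=snap('wrist'); save(s,'w8.png')
plan([(.608,.299,.012,270)])
E
```

```text
[0.60834074 0.29711049 0.11965137] [ 1.79991911e+02  8.22485070e-02 -9.02676457e+01] [ 42.4  25.2  -6.8  -0.1 -58.  -42.7] 29.9984210729599
(0.608, 0.299, 0.012, 270) rv [ 0.     0.001 -0.005] d [-0.17  0.03 10.77] rows 2.6
```

View pics/w8.png

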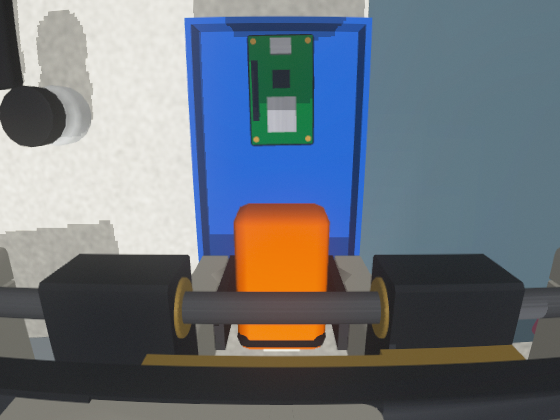

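Emit:
{"method": "play_rows", "body": {
  "commands": [
    [[0,0,0,-0.2,0,4,3.8],[0,0,0,-0.2,0,8,3.8],[0,0,0,-0.2,0,10,3.8],[0,0,0,-0.2,0,10.8,3.8],[0,0,0,-0.2,0,10.8,3.8],[0,0,0,-0.2,0,10.8,3.8],[0,0,0,-0.2,0,10.8,5.6],[0,0,0,-0.2,0,10.8,5.6]]
  ]
}}

```text
clock: 34.75
tool_pos: [0.6092, 0.2999, 0.0129]
orientation: [-179.9, 0.2, -90.0]
force: [-0.4, -0.4, -0.2]
opening: 0.0501
gripper_force: 0.0
```

Emit:
{"method": "play_rows", "body": {
  "commands": [
    [[0,0,0,0,0,0,5.6],[0,0,0,0,0,0,5.6],[0,0,0,0,0,-3,5.6],[0,0,0,0,0,-7,5.6],[0,0,0,0,0,-11,5.6],[0,0,0,0,0,-15,5.6],[0,0,0,0,0,-18,5.6],[0,0,0,0,0,-18,5.6]]
  ]
}}

```text
clock: 35.42
tool_pos: [0.6117, 0.3008, 0.2007]
orientation: [-179.4, 0.5, -89.9]
force: [0.3, 0.7, 1.0]
opening: 0.0558
gripper_force: 0.0
```

Emit:
{"method": "play_rows", "body": {
  "commands": [
    [[0,0,0,-9,-19,-3,5.6],[0,0,0,-9,-19,-3,5.6],[0,0,0,-9,-19,-3,5.6],[0,0,0,-9,-19,-3,5.6],[0,0,0,-9,-19,-3,5.6],[0,0,0,-9,-19,-3,5.6],[0,0,0,-9,-19,-3,5.6],[0,0,0,-9,-19,-3,5.6]]
  ]
}}

```text
clock: 36.08
tool_pos: [0.7984, 0.389, 0.2197]
orientation: [179.9, 0.0, -90.0]
force: [0.1, 0.2, -0.3]
opening: 0.0558
gripper_force: 0.0
```

```bash
python3 - <<'E'
from go import *
print(o['tool_pos'])
s=snap('top'); save(s,'t3.png'); cv2.imwrite('pics/t3.png',cv2.resize(s['color'][120:270,120:460],(800,353),interpolation=cv2.INTER_CUBIC)[:,:,::-1])
E
```

```text
[0.7983573  0.38902796 0.21965577]
```

View pics/t3.png

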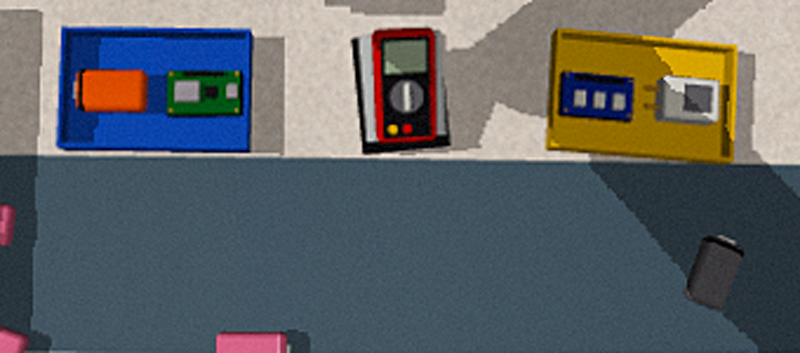

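```bash
python3 - <<'E'
from go import *
s=snap('top'); img=s['color']; hsv=cv2.cvtColor(img,cv2.COLOR_RGB2HSV)
Rm=(R.from_euler('z',5.7,degrees=True)*R.from_euler('y',-23,degrees=True)).as_matrix()
S=np.array([.613,.007,0])+[.0007,0,.0394]
def plane(uv,h):  # stand-slope frame coords (mm) rel. to settled meter origin, at height h above underside
    w=world(s,uv,0); o=np.array(s['origin']); d=w-o; q0=S+Rm[:,2]*h
    t=((q0-o)@Rm[:,2])/(d@Rm[:,2]); return ((o+d*t[:,None]-S)@Rm)[:,:2]*1000
m=cv2.inRange(hsv,(170,120,60),(180,255,255))|cv2.inRange(hsv,(0,120,60),(5,255,255))
k=np.zeros_like(m);k[130:185,270:312]=1; m*=k
p=np.argwhere(m)[:,::-1].astype(float); print(len(p),cv2.minAreaRect(plane(p,.022).astype(np.float32)))
uv=np.array([[145,92],[445,68],[468,445],[178,470]])/8.533+[254.5,124.5]
print('plate corners',np.round(plane(uv,0),1).tolist())
E
```

```text
429 ((2.3905715942382812, -0.5883026123046875), (59.8425178527832, 110.89665985107422), 88.33907318115234)
plate corners [[50.2, 40.5], [50.2, -40.3], [-54.4, -41.7], [-54.4, 39.2]]
```

```bash
python3 -c "
from plant import ctrl
print(ctrl.close_job())"
```

```text
the job is handed in; nothing more can be done
None
```

I made up both kits, and the last top picture shows every item in place: board and battery pack in the blue tray, relay board and adapter in the yellow tray, and the meter on the stand about 2 mm from its settled place; I left the grey pack alone. I handed the job in at about 36 s, and no verdict came back.

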